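Couple the holding bar to the book rest

ROBOT

A 6-joint arm with a two-finger parallel gripper is mounted at the origin on a cart in front of the work surface, level with it; the furniture and walls round the work are solid. World frame = base frame: x ahead of the robot, y to its left, z up, the work surface at z = 0. Lengths are in m, angles in rad, forces in N, time in s.
With the tool pointing down it reaches from about 0.3 to 0.775 m from the base axis. Payload 14.6 kg.
Tool frame: the origin (TCP) lies between the finger pads; the fingertips stand 19 mm ahead of it and the grasp point (between the pads) is the TCP (ctrl.finger_overhang is the distance from the TCP to the fingertips, in m); z points along the fingers, y is the direction in which the jaws open and shut (so a half turn about z gives the same grasp; the last joint's range is limited). The gripper opens to 94 mm and grips with 3 to 60 N. Pads are 16 mm wide; open, the fingers measure 119 mm over their backs; the gripper's body (75 mm by 177 mm) begins 78 mm behind the grasp point.
Start: joints at [1.263, 0.3, 1.521, -0, 1.321, -0.067], TCP at [0.131, 0.534, 0.224] pointing down, gripper open.
Joint ranges: [-3.03, 3.03], [-0.79, 2.21], [0.23, 2.52], [-1.04, 4.18], [0, 3.07], [-2.55, 2.55]. Speed limits (rad/s): [2.22, 2.22, 2.57, 3.14, 3.14, 3.14].

INTERFACE

Orientations are given as [roll, pitch, yaw] about the fixed x, y, z axes, in that order (R = Rz(yaw) Ry(pitch) Rx(roll)).
In Python, from station import ctrl gives the robot as it stands.
- The arm moves only by the tool send_rows, never from a script. Its argument "series" is a list of rows, each a list of 7 numbers: the turn, a rotation vector about the tool's x, y, z in degrees, then the shift along the tool's x, y, z in m, then the gripper's target within -1 to 1 (fully open at 1, half-way at 0, shut at -1). A call has 1 to 8 rows; each row is the pose to reach, as a shift and turn from the pose commanded when the call began, along the tool's axes at that moment; what a row does not reach only later rows make up. A row lasts 1/10 s, in which the tool goes at most 50 mm and 8.59 degrees, less where a joint would pass 70% of its speed; a pose out of reach is approached as far as the arm can. A call with a gripper value outside its range is refused whole. The fingers move at their own pace and stop on an object; "force" is the grip in N (left out, the last holds). Time passes only in rows, so rows that repeat a pose let the fingers close. It gives the time, the measured TCP pose, the force and the opening at its end, in the units of the state.
- ctrl.get_obs(): the state, without advancing time (a new reading comes with each control period).
- ctrl.camera(name): name is "side" or "top"; returns a dict with "pixels" (480x640x3 uint8, red, green, blue), "z_map" (480x640 float32, m along the optical axis (not along the pixel's ray), 0 where there is no reading), "fov_y" (degrees; the focal length in pixels is half the picture's height over the tangent of half this angle, whatever the lens; pixels are square), "cx", "cy" (the principal point, pixels), "R" (3x3) and "t" (3): a world point X has camera coordinates R X + t. Camera axes: x right, y down, z forward; pixel columns grow to the right and rows downward; lengths in m; the calibration is good to about 2 mm. A picture is of the moment at which its call begins.
- ctrl.hand_in(): hands the job in, once; it reports no verdict.
The state is a dict: "time_s": time; "qpos": joint angles; "joint_vel": joint speeds; "tau": joint torques, N m; "ee_pos": TCP position; "eef_rot": TCP orientation; "force": force on the tool from outside, world axes, zero at the start; "moment": the same for the moment, N m; "grip_width": finger opening in m.
Only numpy, scipy, OpenCV 4.12 (cv2) and the standard library are available. Lean on these libraries where they do the work, as an engineer would, in place of code of your own. Each camera call takes 0.05 s, during which the arm holds its last target.

TASK

Lower the holding bar's socket fully onto the ball of the sloping book rest, so that the bar points straight down the slope and its cork pad lies on the book, and let go of it while its latch lever is still up. Then press the latch lever down fully home to lock the bar on the ball. Work gently, force nothing, and leave the other things where they are.

Things in the scene. Friction and masses are not known exactly. Their poses are not given: they have to be found in the camera images.
- hold_bar: Loose dark steel holding bar, about 150 mm long, 0.2 to 0.45 kg; origin and axes as socket. Its head is gripped by two flat cheeks facing +y and -y: 48 mm over both, 26 mm long in x, from 12 mm below to 22 mm above the origin (22 = top of head). At the start it stands level on the table on head and pad, its origin 28 mm above the table, lever up.
- socket (a point): Centre of the ball socket in the bar's head. z: up through the head's top; the bar runs from the head to -x. The socket is open below: bore 31 mm wide for a 28 mm ball, from its roof (14 mm above this point, sits on the ball's top) to 14 mm below, then flaring to about 37 mm at the head's bottom, 28 mm below. Seated, this point is at the ball's centre.
- pad (a point): Centre of the underside of the cork pad (24 x 56 x 8 mm) under the bar's far end, at x = -118, y = 0, z = -28 mm in the axes of socket; same axes.
- latch_lever (a joint): Bright steel lever on the bar: 0 = up (46 deg above the bar), 0.8 rad = fully home along the bar's top. Hinge along y at x = -32, z = +6 mm in the axes of socket; the free end points away from the head. Stays where left; stiff, about 0.18 N m. Its claw passes under the ball; if the socket is not fully down, the claw meets the ball and the lever cannot go home.
- thumb_pad (a point): Middle of the ribbed upper face of the lever's thumb plate (26 mm long, 24 mm wide), 67 mm from the hinge. In the axes of socket: x = -98, z = +19 mm with the lever home; x = -69, z = +62 mm with it up. The lever's upper face is flat from the plate to near the hinge.
- book_rest: Fixed wooden book rest with a board sloping at 30 deg, 260 mm along the slope, 250 mm wide. Origin on the table under the board's middle, axes upright, x towards the high side; it faces about left (+y). A black book lies on the board below the ball stud; its top is about 11.5 mm above stud_foot, square to the board. The pad rests on it when the socket is on the ball.
- stud_foot (a point): Foot of the rest's ball stud, on its plate. z: square to the board, 30 deg from vertical; x: up the slope; y: across. The stud stands along z: a 28 mm steel ball on a 13 mm neck. It is a screwed stud: the ball's centre may be anywhere from 36 to 44 mm from this point along z, which is not told and must be felt.
- tea_mug: a green and white mug, 78 x 116 x 101 mm; a bystander on the table, to be left alone; origin at the centre of its underside
- loupe: a black loupe, 37 mm across and 38 mm high; a bystander on the table, to be left alone; origin at the centre of its underside

How it is judged:
On the way, in this order (a step that is already met when the one before it is completed fails the run):
1. the socket sits on the ball, the pad on the book, the bar is let go of and the lever is still up (x of socket in the frame of stud_foot between -0.006 and 0.006 m and y of socket in the frame of stud_foot between -0.006 and 0.006 m and z of socket in the frame of stud_foot between 0.032 and 0.048 m and y of pad in the frame of stud_foot between -0.03 and 0.03 m and x of pad in the frame of stud_foot between -0.13 and -0.1 m and z of pad in the frame of stud_foot between 0.005 and 0.018 m and contact force between the fingers and hold_bar below 0.2 N and value of joint latch_lever below 0.35 rad), for 0.2 s.
2. the latch lever is pressed home with the socket on the ball (x of socket in the frame of stud_foot between -0.006 and 0.006 m and y of socket in the frame of stud_foot between -0.006 and 0.006 m and z of socket in the frame of stud_foot between 0.032 and 0.048 m and y of pad in the frame of stud_foot between -0.03 and 0.03 m and x of pad in the frame of stud_foot between -0.13 and -0.1 m and z of pad in the frame of stud_foot between 0.005 and 0.018 m and value of joint latch_lever above 0.74 rad), for 0.2 s.
At the end, for the whole second after the job is handed in: Socket centre within 6 mm of the stud line and 32 to 48 mm above its foot (on the ball); pad 5 to 18 mm above the foot (on the book), 100 to 130 mm down the slope, within 30 mm sideways; lever at 0.74 rad or more; bar released and at rest (all of step 2 and contact force between the fingers and hold_bar below 0.2 N and linear speed of hold_bar below 0.02 m/s); the robot touches nothing.
It fails at once if the bar is forced or dropped on the book rest (more than 50 N) (contact force between hold_bar and book_rest above 50 N).
It fails at once if a bystander is moved by more than 30 mm (distance of any of tea_mug, loupe from where it was at the start of the episode above 0.03 m).
It also fails if it takes over 48 s, if anything falls off the work surface, if the arm or the gripper's body presses on something with over 40 N, if the wrist force passes 120 N, or if a joint passes its speed limit or range.

## Working session

There is one attempt and no reset: what is moved stays moved. The work goes in short steps, Python scripts to look and compute and a tool call to move; the robot and the scene stay as the last step left them, time stands still between calls to the robot, and variables do not carry over. Pictures are saved under pics/ and viewed, and the job is handed in when it is done.

Besides the shell and the picture viewer there is one more tool, called after "Call:" as name(argument=value, ...) on one line, values as JSON. send_rows: Moves the arm, as the interface text tells. Its arguments: {"type":"object","properties":{"series":{"type":"array"},"force":{"type":"number"}},"required":["series"]}

```bash
mkdir -p pics; ls; cat > h.py <<'E'
import numpy as np, cv2
from station import ctrl
def cam(n,f):
    c=ctrl.camera(n); cv2.imwrite('pics/'+f,cv2.cvtColor(c['pixels'],cv2.COLOR_RGB2BGR))
    np.savez('pics/'+f+'.npz',**{k:c[k] for k in c}); return c
def cloud(c):
    f=240/np.tan(np.radians(c['fov_y'])/2); z=np.array(c['z_map'],float)
    v,u=np.mgrid[0:480,0:640]
    P=np.stack([(u-c['cx'])/f*z,(v-c['cy'])/f*z,z],-1)
    W=(P-np.array(c['t']))@np.array(c['R']); W[z==0]=np.nan
    return W
def load(f): return dict(np.load('pics/'+f+'.npz'))
E
python3 - <<'E'
from h import *
print(ctrl.get_obs(),ctrl.finger_overhang)
for n in('side','top'):
    c=cam(n,n+'0.png');print(n,c['fov_y'],c['cx'],c['cy'],c['R'],c['t'])
E
```

```text
pics
{'time_s': 0.0, 'qpos': array([ 1.26339353e+00,  3.00472342e-01,  1.52161084e+00, -7.81015283e-06,
        1.32068390e+00, -6.65590353e-02]), 'joint_vel': array([-0.00143347, -0.0009806 ,  0.00085053,  0.00045956,  0.00058374,
       -0.00035753]), 'tau': array([ 3.12139919e-04, -5.31820428e+01, -3.52732337e+01,  7.08386069e-02,
        2.45554018e-02, -9.47714125e-05]), 'ee_pos': array([0.13109441, 0.53389154, 0.22387305]), 'eef_rot': array([-3.14042032e+00, -7.05629005e-05,  2.90075079e+00]), 'force': array([-0.53407508, -0.57342279, -0.12176508]), 'moment': array([-0.01039161,  0.01215219, -0.0105252 ]), 'grip_width': 0.09446269663466272} 0.019
side 56.45087868399756 309.61104266006043 236.81220324607338 [[ 0.55838714  0.82955619  0.00635124]
 [ 0.44143978 -0.2906405  -0.84891638]
 [-0.70237791  0.47682768 -0.52848902]] [-0.26999297 -0.15601894  1.29851372]
top 48.370512118230344 312.65958511320423 252.76212779063357 [[-0.02225508 -0.99970166  0.01006501]
 [-0.99086939  0.02071716 -0.13322406]
 [ 0.13297579 -0.01293803 -0.99103484]] [-0.03185122  0.5773508   1.11064199]
```

View pics/side0.png

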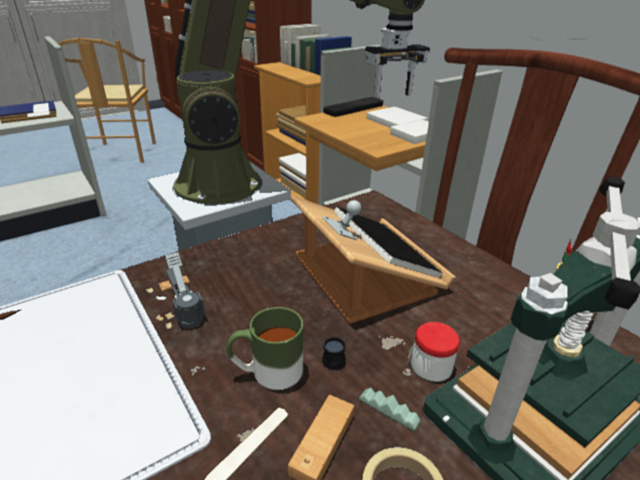

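View pics/top0.png

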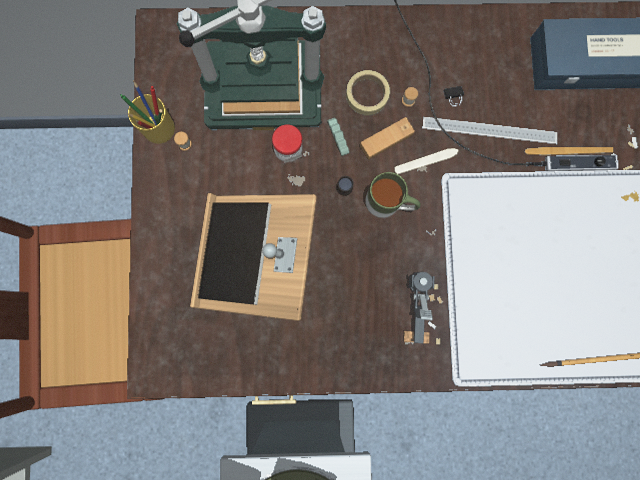

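```bash
python3 - <<'E'
from h import *
c=load('top0.png');W=cloud(c)
im=cv2.cvtColor(c['pixels'],cv2.COLOR_RGB2BGR)
a=cv2.resize(im[260:360,380:460],None,fx=6,fy=6,interpolation=cv2.INTER_CUBIC)
b=cv2.resize(im[180:330,180:330],None,fx=4,fy=4,interpolation=cv2.INTER_CUBIC)
cv2.imwrite('pics/a0.png',a);cv2.imwrite('pics/b0.png',b)
s=load('side0.png');ims=cv2.cvtColor(s['pixels'],cv2.COLOR_RGB2BGR)
cv2.imwrite('pics/c0.png',np.hstack([cv2.resize(ims[240:340,130:230],None,fx=4,fy=4,interpolation=cv2.INTER_CUBIC),cv2.resize(ims[180:280,320:420],None,fx=4,fy=4,interpolation=cv2.INTER_CUBIC)]))
for u,v in [(270,250),(422,282),(415,338),(345,185),(385,195),(230,250),(290,240),(307,250),(197,300),(301,319),(210,195),(315,195)]:
    print(u,v,W[v,u].round(4))
E
```

```text
270 250 [0.5648 0.0379 0.1783]
422 282 [ 0.5075 -0.2737  0.0532]
415 338 [ 0.3905 -0.2572  0.0334]
345 185 [ 0.7265 -0.119   0.0321]
385 195 [ 0.6964 -0.2026  0.0561]
230 250 [0.5819 0.1289 0.0691]
290 240 [0.59   0.0011 0.1347]
307 250 [ 0.5675 -0.032   0.148 ]
197 300 [0.4809 0.2045 0.0326]
301 319 [ 0.4361 -0.0161  0.0027]
210 195 [0.7065 0.1753 0.0451]
315 195 [ 0.6768 -0.0501  0.1479]
```

View pics/a0.png

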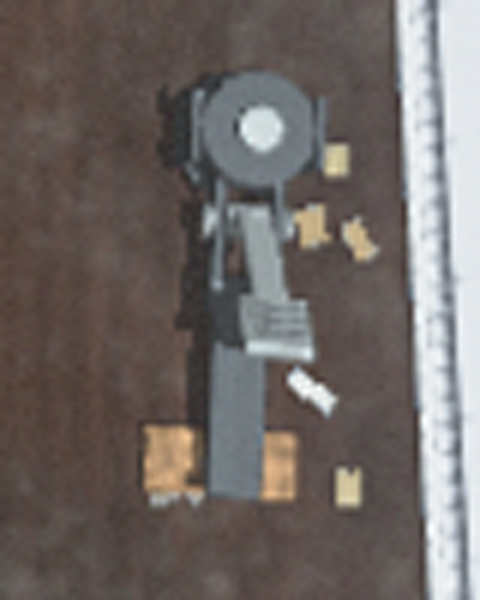

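View pics/b0.png

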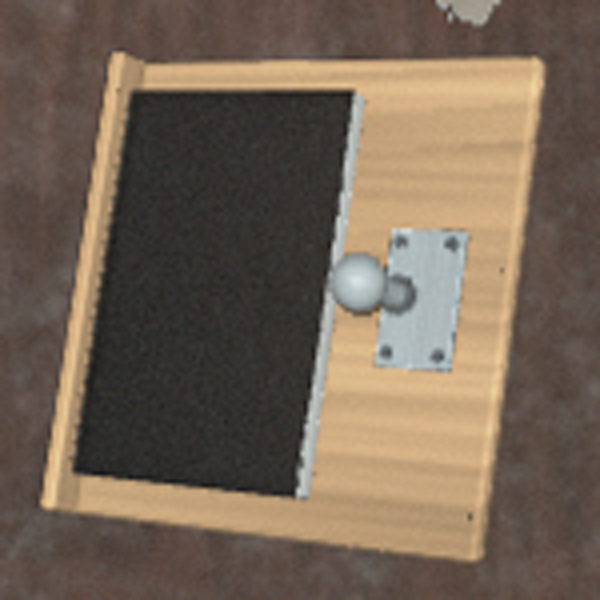

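View pics/c0.png

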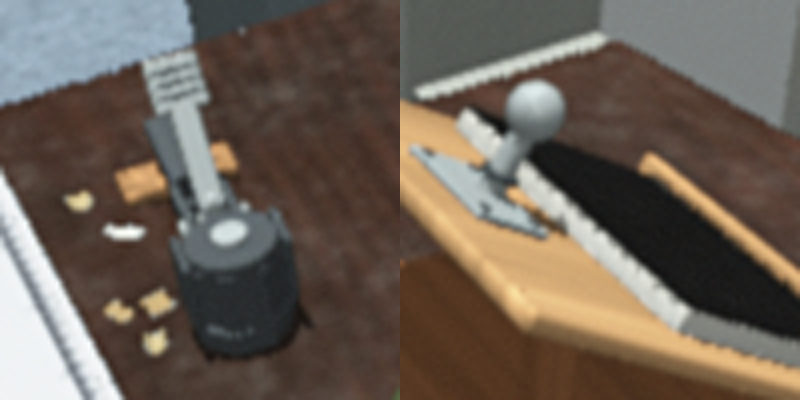

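Top view: bar head at (422,281), pad at (416,337), lever up; ball at (270,251) with the book to its left. Now I'll measure.

```bash
cat >> h.py <<'E'
def plane(P):
    c=P.mean(0); n=np.linalg.svd(P-c)[2][2]; n*=np.sign(n[2]); return c,n
def sphere(P,r=.014):
    from scipy.optimize import least_squares
    return least_squares(lambda x:np.linalg.norm(P-x,axis=1)-r,P.mean(0)-[0,0,.01],loss='soft_l1',f_scale=.001)
E
python3 - <<'E'
from h import *
for n in('top0.png','side0.png'):
    c=load(n);W=cloud(c);rgb=c['pixels'].astype(int)
    print('==',n)
    m=(W[...,0]>.42)&(W[...,0]<.75)&(W[...,1]>-.07)&(W[...,1]<.24)&(W[...,2]>.02)
    P=W[m];C=rgb[m]
    wood=(C[:,0]-C[:,2]>50)
    # board plane robust
    Q=P[wood]
    n0=None
    best=0
    rng=np.random.default_rng(0)
    for _ in range(400):
        a=Q[rng.choice(len(Q),3,False)];nn=np.cross(a[1]-a[0],a[2]-a[0]);
        if np.linalg.norm(nn)<1e-9: continue
        nn/=np.linalg.norm(nn)
        if abs(nn[2])<.7: continue
        k=abs((Q-a[0])@nn)<.002
        if k.sum()>best: best=k.sum();K=k
    cc,nn=plane(Q[K]);print('board',cc.round(4),nn.round(4),best,'tilt',np.degrees(np.arccos(nn[2])),'downslope yaw',np.degrees(np.arctan2(nn[1],nn[0])))
    d=(P-cc)@nn
    # ball
    near=np.linalg.norm(P[:,:2]-[.565,.035],axis=1)<.05
    B=P[near&(d>.034)]
    for _ in range(3):
        s=sphere(B); r=np.linalg.norm(B-s.x,axis=1); B=P[near&(abs(np.linalg.norm(P-s.x,axis=1)-.014)<.003)&(d>.03)]
    print('ball',s.x.round(4),len(B),'rms',np.sqrt(np.mean((np.linalg.norm(B-s.x,axis=1)-.014)**2)),'height over board',(s.x-cc)@nn)
    dark=C.max(1)<70
    bk=P[dark&(d>.004)&(d<.03)]
    if len(bk)>10:
        b,bn=plane(bk);print('book',b.round(4),bn.round(4),'h',np.median((bk-cc)@nn), 'ball over book',(s.x-b)@bn)
    grey=(C.max(1)-C.min(1)<40)&(C.max(1)>110)&(abs(d)<.006)&(np.linalg.norm(P-(s.x-nn*.04),axis=1)<.04)
    print('plate',grey.sum(),np.median(P[grey],0).round(4),np.median(d[grey]))
    # bar
    for zr in((.046,.056),(.03,.046),(.004,.02)):
        m=(W[...,0]>.36)&(W[...,0]<.56)&(W[...,1]>-.32)&(W[...,1]<-.22)&(W[...,2]>zr[0])&(W[...,2]<zr[1])
        H=W[m]; print('bar z',zr,len(H),np.c_[H.min(0),H.max(0),np.median(H,0)].round(4).tolist())
E
```

```text
== top0.png
board [0.5596 0.0293 0.1157] [0.0731 0.4918 0.8676] 3998 tilt 29.815053895794197 downslope yaw 81.54620878836538
ball [0.5673 0.0403 0.1636] 165 rms 0.0011789814149613797 height over board 0.04752308949122086
book [0.5775 0.1221 0.0762] [0.0762 0.4963 0.8648] h 0.012649986472521083 ball over book 0.03421247413380003
plate 515 [0.5604 0.01   0.1305] 0.00394629446464621
bar z (0.046, 0.056) 356 [[0.4757, 0.5314, 0.5088], [-0.301, -0.2511, -0.2745], [0.046, 0.0556, 0.0503]]
bar z (0.03, 0.046) 426 [[0.3817, 0.53, 0.4301], [-0.2983, -0.2507, -0.2646], [0.0301, 0.0459, 0.0347]]
bar z (0.004, 0.02) 289 [[0.3604, 0.5599, 0.3986], [-0.3198, -0.2202, -0.2559], [0.004, 0.0196, 0.0064]]
== side0.png
board [0.6077 0.0167 0.1174] [0.0764 0.4935 0.8664] 1776 tilt 29.96147275505145 downslope yaw 81.19873803102439
ball [0.5686 0.0392 0.1631] 186 rms 0.0010621144583857578 height over board 0.0476429736305826
book [0.5928 0.1192 0.0753] [0.0748 0.4958 0.8652] h 0.01298983817207375 ball over book 0.03441011997511537
plate 224 [0.5714 0.0064 0.1312] 0.004086150377636943
bar z (0.046, 0.056) 417 [[0.469, 0.5344, 0.5133], [-0.3024, -0.2532, -0.2777], [0.0461, 0.0557, 0.0501]]
bar z (0.03, 0.046) 421 [[0.3805, 0.5339, 0.5106], [-0.3021, -0.2546, -0.2764], [0.03, 0.0459, 0.0356]]
bar z (0.004, 0.02) 316 [[0.3799, 0.5356, 0.5231], [-0.3024, -0.2392, -0.2808], [0.004, 0.0199, 0.0086]]
```

```bash
cat >> h.py <<'E'
def ray(c,u,v,z):
    f=240/np.tan(np.radians(c['fov_y'])/2);R=np.array(c['R']);t=np.array(c['t'])
    o=-R.T@t; d=R.T@np.array([(u-c['cx'])/f,(v-c['cy'])/f,1]); return o+d*(z-o[2])/d[2]
def proj(c,X):
    f=240/np.tan(np.radians(c['fov_y'])/2); p=np.array(c['R'])@np.array(X)+np.array(c['t']); return np.array([c['cx']+f*p[0]/p[2],c['cy']+f*p[1]/p[2]])
E
python3 - <<'E'
from h import *
for n,roi in(('top0.png',(270,300,405,440)),('side0.png',(285,320,165,210))):
    c=load(n);W=cloud(c);rgb=c['pixels'].astype(int)
    v0,v1,u0,u1=roi
    sub=rgb[v0:v1,u0:u1];br=sub.min(2)>(150 if n[0]=='t' else 140)
    vs,us=np.nonzero(br);print(n,'dot px',us.mean()+u0,vs.mean()+v0,len(us),'->',ray(c,us.mean()+u0,vs.mean()+v0,.051).round(4))
    # cork
    m=(rgb[...,0]-rgb[...,2]>50)&(W[...,0]<.42)&(W[...,0]>.35)&(W[...,1]>-.31)&(W[...,1]<-.2)&(W[...,2]>.004)&(W[...,2]<.014)
    k,lab,st,cen=cv2.connectedComponentsWithStats(m.astype(np.uint8))
    print(st[1:].tolist())
    vs,us=np.nonzero(np.isin(lab,[i for i in range(1,k) if st[i,4]>15]))
    G=np.array([ray(c,a,b,.008)[:2] for a,b in zip(us,vs)])
    r=cv2.minAreaRect((G*1000).astype(np.float32));print('cork rect',r)
E
```

```text
top0.png dot px 424.4177215189873 286.9367088607595 79 -> [ 0.4971 -0.2788  0.051 ]
[[404, 331, 9, 11, 78], [424, 332, 5, 11, 53]]
cork rect ((392.94415283203125, -264.5750427246094), (52.62364959716797, 21.95619010925293), 85.88371276855469)
side0.png dot px 183.57291666666666 292.9895833333333 96 -> [ 0.4946 -0.277   0.051 ]
[[183, 275, 7, 8, 36], [159, 280, 13, 10, 90]]
cork rect ((398.07794189453125, -267.223876953125), (55.60453796386719, 27.97821807861328), 84.67627716064453)
```

```bash
python3 - <<'E'
from h import *
c=load('top0.png');print(ray(c,423.5,281.1,.051), ray(c,422.8,281.3,.051))
s=load('side0.png');
# c0: dot (230,233)/4 +(130,240)
print(ray(s,187.3,298.0,.051))
P=[]
for n in('top0.png','side0.png'):
    W=cloud(load(n)); m=(W[...,0]>.485)&(W[...,0]<.535)&(W[...,1]>-.31)&(W[...,1]<-.24)&(W[...,2]>.0475)&(W[...,2]<.053)
    H=W[m][:,:2]; (x,y),r=cv2.minEnclosingCircle((H*1000).astype(np.float32));print(n,len(H),x,y,r, H.mean(0),np.percentile(H,[2,98],axis=0))
o=ctrl.get_obs();from scipy.spatial.transform import Rotation as R
print(R.from_euler('xyz',o['eef_rot']).as_matrix().round(3))
E
```

```text
[ 0.50946242 -0.27743431  0.051     ] [ 0.50907041 -0.27592832  0.051     ]
[ 0.51140111 -0.27653309  0.051     ]
top0.png 269 509.98626708984375 -276.07989501953125 26.92245101928711 [ 0.5096969  -0.27500253] [[ 0.49091015 -0.29804903]
 [ 0.52711857 -0.25305233]]
side0.png 320 511.7732238769531 -277.4137268066406 26.1121826171875 [ 0.51377781 -0.27821118] [[ 0.49433415 -0.30045322]
 [ 0.53110865 -0.25518798]]
[[-0.971  0.238 -0.   ]
 [ 0.238  0.971 -0.001]
 [ 0.    -0.001 -1.   ]]
```

```bash
cat >> h.py <<'E'
from scipy.spatial.transform import Rotation as Ro
D=np.diag([-1.,1,-1])
def Rb(yaw,pitch): return Ro.from_euler('ZY',[yaw,pitch],degrees=True).as_matrix()
def Rt(Rbar,L): return Rbar@Ro.from_euler('y',L,degrees=True).as_matrix()@D
def rel(p,R,o=None):
    o=o or ctrl.get_obs(); R0=Ro.from_euler('xyz',o['eef_rot']).as_matrix()
    s=R0.T@(np.array(p)-o['ee_pos']); w=Ro.from_matrix(R0.T@R).as_rotvec(degrees=True)
    print('turn',w.round(2),'shift',s.round(4),'|',round(float(np.linalg.norm(w)),1),round(float(np.linalg.norm(s)),3))
    return w,s
E
python3 - <<'E'
from h import *
R=Rt(Rb(-4.8,0),15)
rel([.36,.10,.30],Ro.from_euler('xyz',ctrl.get_obs()['eef_rot']).as_matrix())
rel([.511,-.2765,.20],R)
E
```

```text
turn [0. 0. 0.] shift [-0.3258 -0.3669 -0.0757] | 0.0 0.496
turn [ 1.12 14.96 -8.95] shift [-0.5622 -0.6964  0.0246] | 17.5 0.895
```

Call:
send_rows(series=[[0,0,0,0,0,-0.05,1],[0,0,0,-0.03,-0.035,-0.075,1],[0,0,0,-0.065,-0.07,-0.08,1],[0,0,0,-0.1,-0.105,-0.08,1],[0,0,0,-0.13,-0.14,-0.08,1],[0,0,0,-0.165,-0.18,-0.08,1],[0,0,0,-0.2,-0.22,-0.08,1],[0,0,0,-0.23,-0.26,-0.08,1]], force=50)

```text
time_s: 0.9
ee_pos: [0.2903, 0.2307, 0.3043]
eef_rot: [-3.142, 0.0, 2.901]
force: [1.6, 0.8, -0.5]
grip_width: 0.094
```

```bash
python3 - <<'E'
from h import *
o=ctrl.get_obs();print(o['time_s'],o['ee_pos'],o['eef_rot'],o['qpos'].round(2))
rel([.511,-.2765,.20],Rt(Rb(-4.8,0),15))
rel([.511,-.2765,.30],Rt(Rb(-4.8,0),15))
E
```

```text
0.9 [0.29031099 0.23069971 0.30431162] [-3.14151711e+00  1.64665898e-05  2.90125066e+00] [ 0.57 -0.17  1.84 -0.    1.48 -0.76]
turn [ 1.17 14.97 -8.92] shift [-0.3351 -0.4401  0.1044] | 17.5 0.563
turn [ 1.17 14.97 -8.92] shift [-0.3351 -0.4401  0.0044] | 17.5 0.553
```

Call:
send_rows(series=[[0,0,0,-0.03,-0.04,0,1],[0,0,0,-0.06,-0.08,0,1],[0,0,0,-0.09,-0.12,0,1],[0,0,0,-0.12,-0.16,0,1],[0,0,0,-0.15,-0.2,0,1],[0.3,4,-2,-0.18,-0.24,0,1],[0.6,8,-5,-0.21,-0.28,0.01,1],[1.1,12,-8,-0.24,-0.32,0.03,1]])

```text
time_s: 1.7
ee_pos: [0.4456, -0.1339, 0.2766]
eef_rot: [-3.138, -0.211, 3.042]
force: [0.3, 0.7, 1.2]
grip_width: 0.0941
```

```bash
python3 - <<'E'
from h import *
o=ctrl.get_obs();print(o['time_s'],o['ee_pos'],o['eef_rot'],o['qpos'].round(2))
rel([.511,-.2765,.18],Rt(Rb(-4.8,0),15))
E
```

```text
1.7 [ 0.44560726 -0.13389792  0.27660843] [-3.13751861 -0.21066144  3.0415375 ] [-0.34  0.19  1.55 -0.05  1.61 -1.81]
turn [-0.02  2.93 -0.91] shift [-0.0978 -0.135   0.0784] | 3.1 0.184
```

Call:
send_rows(series=[[0,1,0,-0.025,-0.035,0.015,1],[0,2,-0.5,-0.05,-0.07,0.035,1],[0,3,-1,-0.075,-0.105,0.06,1],[0,3,-1,-0.098,-0.135,0.078,1],[0,3,-1,-0.098,-0.135,0.078,1]])

```text
time_s: 2.2
ee_pos: [0.5099, -0.2764, 0.1749]
eef_rot: [3.139, -0.269, 3.056]
force: [0.7, 0.9, -0.7]
grip_width: 0.0936
```

```bash
python3 - <<'E'
from h import *
o=ctrl.get_obs();print(o['time_s'],o['ee_pos'],o['eef_rot'],o['qpos'].round(2),o['force'])
rel([.511,-.2765,.036],Rt(Rb(-4.8,0),15))
c=cam('side','side1.png');im=cv2.imread('pics/side1.png')
cv2.imwrite('pics/side1z.png',cv2.resize(im[120:360,80:300],None,fx=2.5,fy=2.5))
E
```

```text
2.2 [ 0.50989099 -0.2764199   0.17493182] [ 3.13913513 -0.26920649  3.05635263] [-0.51  0.55  1.3  -0.11  1.53 -1.98] [ 0.72758446  0.90780361 -0.70043783]
turn [ 0.16 -0.42 -0.08] shift [-0.038  -0.0003  0.1336] | 0.5 0.139
```

View pics/side1z.png

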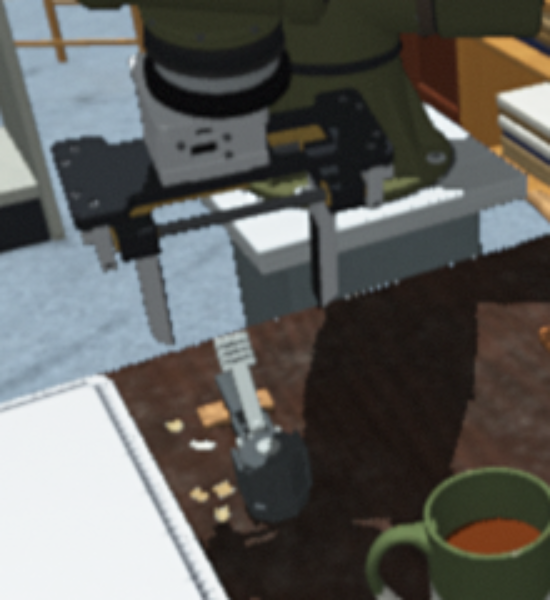

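The gripper stands centred over the head in the side view (zoom ~ (270,470)), lever free between the fingers. Descending.

Call:
send_rows(series=[[0,0,0,-0.007,0,0.024,1],[0,0,0,-0.014,0,0.048,1],[0,0,0,-0.021,0,0.072,1],[0,0,0,-0.028,0,0.096,1],[0,0,0,-0.033,0,0.116,1],[0,0,0,-0.036,0,0.128,1],[0,0,0,-0.038,0,0.134,1],[0,0,0,-0.038,0,0.134,1]])

```text
time_s: 3.05
ee_pos: [0.5127, -0.274, 0.0411]
eef_rot: [-3.141, -0.262, 3.059]
force: [0.1, 0.7, -0.6]
grip_width: 0.0938
```

```bash
python3 - <<'E'
from h import *
o=ctrl.get_obs();print(o['time_s'],o['ee_pos'],o['eef_rot'],o['qpos'].round(2),o['force'])
rel([.511,-.2765,.036],Rt(Rb(-4.8,0),15))
c=cam('top','top2.png');im=cv2.imread('pics/top2.png')
c=cam('side','side2.png');im2=cv2.imread('pics/side2.png')
cv2.imwrite('pics/z2.png',np.hstack([cv2.resize(im[220:380,360:480],(390,520)),cv2.resize(im2[210:370,100:220],(390,520))]))
E
```

```text
3.05 [ 0.51267653 -0.27399812  0.04111535] [-3.14118339 -0.26238413  3.05857678] [-0.51  0.7   1.39 -0.11  1.29 -1.95] [ 0.10043435  0.66123933 -0.6117084 ]
turn [-0.03 -0.03  0.04] shift [ 0.0001 -0.0026  0.0053] | 0.1 0.006
```

View pics/z2.png

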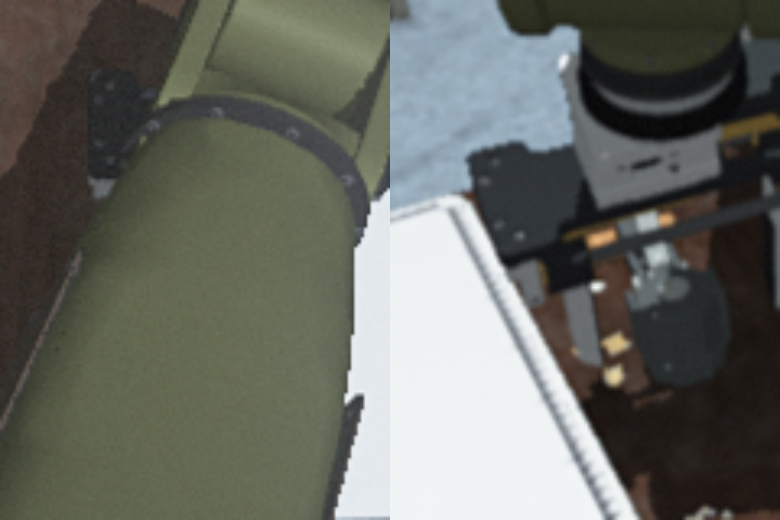

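Call:
send_rows(series=[[0,0,0,0,-0.0026,0.005,1],[0,0,0,0,-0.0026,0.005,0.3],[0,0,0,0,-0.0026,0.005,0],[0,0,0,0,-0.0026,0.005,-0.1],[0,0,0,0,-0.0026,0.005,-0.2],[0,0,0,0,-0.0026,0.005,-0.5],[0,0,0,0,-0.0026,0.005,-1],[0,0,0,0,-0.0026,0.005,-1]])

```text
time_s: 3.95
ee_pos: [0.5111, -0.2769, 0.0361]
eef_rot: [-3.141, -0.262, 3.058]
force: [0.5, -1.7, 0.6]
grip_width: 0.048
```

Call:
send_rows(series=[[0,0,0,0,0,0,-1],[0,0,0,0,0,0,-1],[0,0,0,0,0,0,-1]])

```text
time_s: 4.25
ee_pos: [0.5111, -0.2768, 0.0361]
eef_rot: [-3.141, -0.262, 3.058]
force: [0.1, -0.7, 0.7]
grip_width: 0.0472
```

```bash
python3 - <<'E'
from h import *
o=ctrl.get_obs();print(o['time_s'],o['ee_pos'],o['eef_rot'],o['force'],o['moment'],o['grip_width'])
rel(o['ee_pos']+[0,0,.05],Ro.from_euler('xyz',o['eef_rot']).as_matrix())
rel(o['ee_pos']+[0,0,.20],Ro.from_euler('xyz',o['eef_rot']).as_matrix())
E
```

```text
4.25 [ 0.51114281 -0.27684108  0.03608998] [-3.14097538 -0.26221715  3.05823707] [ 0.12356593 -0.7059936   0.74577038] [-0.23994994 -0.22981828  0.13382543] 0.0472485927268702
turn [0. 0. 0.] shift [ 0.013  -0.     -0.0483] | 0.0 0.05
turn [0. 0. 0.] shift [ 5.180e-02 -1.000e-04 -1.932e-01] | 0.0 0.2
```

Gripped: 47.2 mm opening matches the 48 mm cheeks. Lifting.

Call:
send_rows(series=[[0,0,0,0.002,0,-0.008,-1],[0,0,0,0.006,0,-0.023,-1],[0,0,0,0.011,0,-0.04,-1],[0,0,0,0.018,0,-0.066,-1],[0,0,0,0.026,0,-0.095,-1],[0,0,0,0.034,0,-0.125,-1],[0,0,0,0.043,0,-0.16,-1],[0,0,0,0.052,0,-0.193,-1]])

```text
time_s: 5.05
ee_pos: [0.5107, -0.2764, 0.2387]
eef_rot: [-3.141, -0.262, 3.058]
force: [0.1, -0.5, -2.6]
grip_width: 0.0476
```

```bash
python3 - <<'E'
from h import *
o=ctrl.get_obs();print(o['time_s'],o['ee_pos'],o['eef_rot'],o['force'],o['moment'],o['grip_width'])
c=cam('top','top3.png');im=cv2.imread('pics/top3.png')
c=cam('side','side3.png');im2=cv2.imread('pics/side3.png')
cv2.imwrite('pics/z3.png',np.hstack([cv2.resize(im[200:380,360:480],(390,585)),cv2.resize(im2[150:330,100:220],(390,585))]))
# stand-off above the ball
R=Rt(Rb(-98.6,-30),15); n=Rb(-98.6,-30)[:,2]; b=np.array([.568,.040,.1635]); g=Rb(-98.6,-30)@[0,0,.008]
rel(b+g+n*.10,R); rel([.50,-.12,.33],R)
print(b+g+n*.10)
E
```

```text
5.05 [ 0.51066414 -0.27636461  0.23869743] [-3.14109689 -0.26163888  3.05831275] [ 0.07094125 -0.46432364 -2.62916238] [-0.08832485 -0.36665284  0.05946975] 0.04764819382704817
turn [  0.16 -22.44  94.66] shift [-0.0279  0.3745 -0.0244] | 97.3 0.376
turn [  0.16 -22.44  94.66] shift [ 0.0465  0.1552 -0.0796] | 97.3 0.181
[0.57607491 0.09339284 0.25703074]
```

View pics/z3.png

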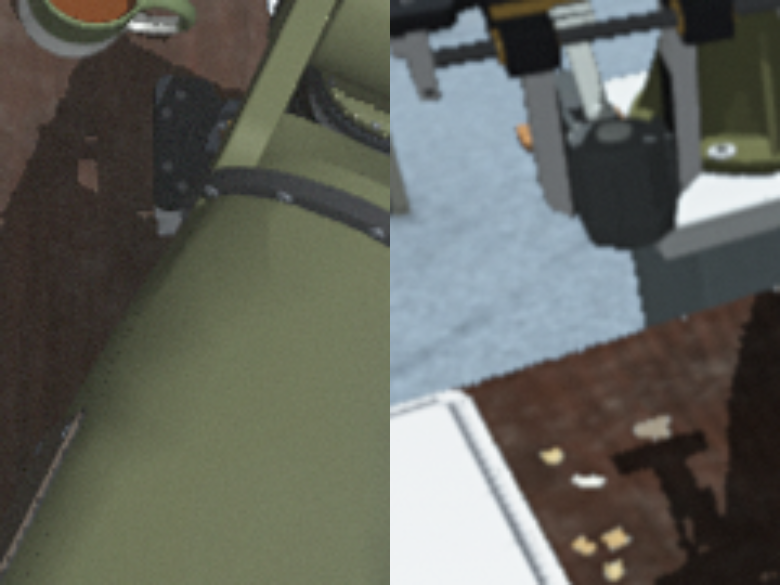

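Call:
send_rows(series=[[0,-1,4,0.003,0.01,-0.01,-1],[0,-2.5,10,0.01,0.03,-0.02,-1],[0,-4,17,0.017,0.055,-0.03,-1],[0,-5.7,24,0.024,0.08,-0.042,-1],[0,-7.3,31,0.03,0.1,-0.055,-1],[0,-9,38,0.036,0.12,-0.065,-1],[0,-10.6,45,0.042,0.14,-0.075,-1],[0,-12,51,0.0465,0.155,-0.08,-1]])

```text
time_s: 5.95
ee_pos: [0.4993, -0.119, 0.3256]
eef_rot: [-3.025, 0.019, 2.173]
force: [0.3, -0.2, -3.0]
grip_width: 0.0477
```

```bash
python3 - <<'E'
from h import *
o=ctrl.get_obs();print(o['time_s'],o['ee_pos'],o['qpos'].round(2),o['force'],o['moment'],o['grip_width'])
R=Rt(Rb(-98.6,-30),15)
rel([.576,.093,.30],R)
E
```

```text
5.95 [ 0.49927344 -0.1189687   0.32560063] [-0.26  0.2   1.42 -0.1   1.59 -0.86] [ 0.26098158 -0.17780263 -3.0191567 ] [-0.0166435  -0.13358214 -0.04916379] 0.04769846383988078
turn [ -0.28 -10.75  43.47] shift [0.1316 0.1848 0.0017] | 44.8 0.227
```

Call:
send_rows(series=[[0,-1.5,6,0.015,0.02,0,-1],[0,-3,12,0.035,0.05,0,-1],[0,-4.7,19,0.055,0.08,0,-1],[0,-6.3,26,0.077,0.11,0,-1],[0,-8,33,0.1,0.14,0,-1],[-0.2,-9.5,39,0.117,0.165,0.001,-1],[-0.3,-10.7,43.5,0.132,0.185,0.002,-1],[-0.3,-10.7,43.5,0.132,0.185,0.002,-1]])

```text
time_s: 6.75
ee_pos: [0.5752, 0.0954, 0.2973]
eef_rot: [-3.138, 0.261, 1.426]
force: [0.3, -0.8, -3.3]
grip_width: 0.0476
```

Call:
send_rows(series=[[0,0,0,0,0,0,-1],[0,0,0,0,0,0,-1]])

```text
time_s: 6.95
ee_pos: [0.5752, 0.0919, 0.2993]
eef_rot: [-3.14, 0.26, 1.425]
force: [0.7, -0.4, -3.2]
grip_width: 0.0479
```

```bash
python3 - <<'E'
from h import *
o=ctrl.get_obs();print(o['time_s'],o['ee_pos'],o['qpos'].round(2),o['force'],o['moment'],o['grip_width'])
R=Rt(Rb(-98.6,-30),15)
rel([.576,.093,.30],R)
c=cam('top','top4.png');c=cam('side','side4.png')
im=cv2.imread('pics/top4.png');im2=cv2.imread('pics/side4.png')
cv2.imwrite('pics/z4.png',np.hstack([cv2.resize(im[140:340,170:320],(390,520)),cv2.resize(im2[60:260,270:420],(390,520))]))
E
```

```text
6.95 [0.57517972 0.09190754 0.29932081] [ 0.2   0.39  1.25 -0.24  1.59  0.35] [ 0.74958875 -0.41367738 -3.15795119] [ 0.09845414  0.04146802 -0.02280638] 0.04793509249642852
turn [-0.05 -0.1   0.25] shift [ 0.001   0.0007 -0.001 ] | 0.3 0.002
```

View pics/z4.png

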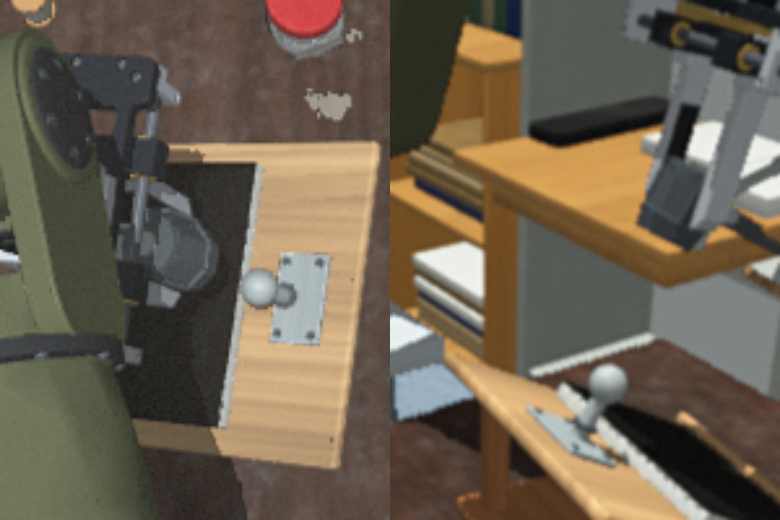

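```bash
cat >> h.py <<'E'
def overlay(name,f,roi,sc,L=15,off=(0,0,0),dg=(0,0,-.008),ball=None):
    o=ctrl.get_obs();R0=Ro.from_euler('xyz',o['eef_rot']).as_matrix()
    RB=R0@D@Ro.from_euler('y',-L,degrees=True).as_matrix()
    p0=o['ee_pos']+RB@np.array(dg)
    c=cam(name,f); im=cv2.imread('pics/'+f)
    v0,v1,u0,u1=roi; im=cv2.resize(im[v0:v1,u0:u1],None,fx=sc,fy=sc,interpolation=cv2.INTER_CUBIC)
    def q(X): return tuple(int(a) for a in ((proj(c,X)-[u0,v0])*sc+sc/2-.5))
    def poly(L_,col,closed=True):
        cv2.polylines(im,[np.array([q(p0+RB@np.array(x)) for x in L_],np.int32)],closed,col,1)
    th=np.linspace(0,2*np.pi,40)
    poly([(.018*np.cos(t),.018*np.sin(t),.022) for t in th],(0,0,255))
    poly([(.018*np.cos(t),.018*np.sin(t),-.028) for t in th],(0,255,255))
    for s in(-1,1): poly([(.013,s*.024,-.012),(.013,s*.024,.022),(-.013,s*.024,.022),(-.013,s*.024,-.012)],(255,0,0))
    poly([(-.106,.028,-.028),(-.106,-.028,-.028),(-.130,-.028,-.028),(-.130,.028,-.028)],(0,255,0))
    if ball is not None:
        Rc=np.array(c['R']).T
        cv2.polylines(im,[np.array([q(np.array(ball)+.014*(Rc[:,0]*np.cos(t)+Rc[:,1]*np.sin(t))) for t in th],np.int32)],True,(255,0,255),1)
    cv2.imwrite('pics/o_'+f,im); return RB,p0
E
python3 - <<'E'
from h import *
b=[.568,.040,.1635]
overlay('top','t5.png',(170,310,180,310),4,ball=b)
RB,p=overlay('side','s5.png',(60,240,320,480),4,ball=b)
print(p,RB.round(3))
a=cv2.imread('pics/o_t5.png');d=cv2.imread('pics/o_s5.png');h=560
cv2.imwrite('pics/z5.png',np.hstack([cv2.resize(a,None,fx=.75,fy=.75)[:420],cv2.resize(d,(373,420))]))
E
```

```text
[0.57475199 0.08781736 0.29269697] [[-0.127  0.989  0.074]
 [-0.858 -0.147  0.493]
 [ 0.498 -0.001  0.867]]
```

View pics/o_t5.png

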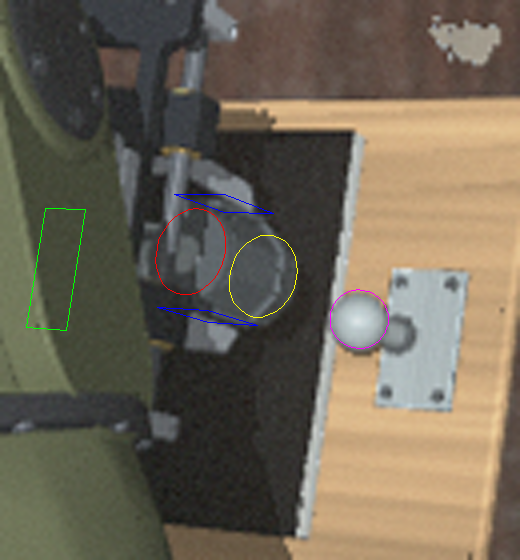

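View pics/o_s5.png

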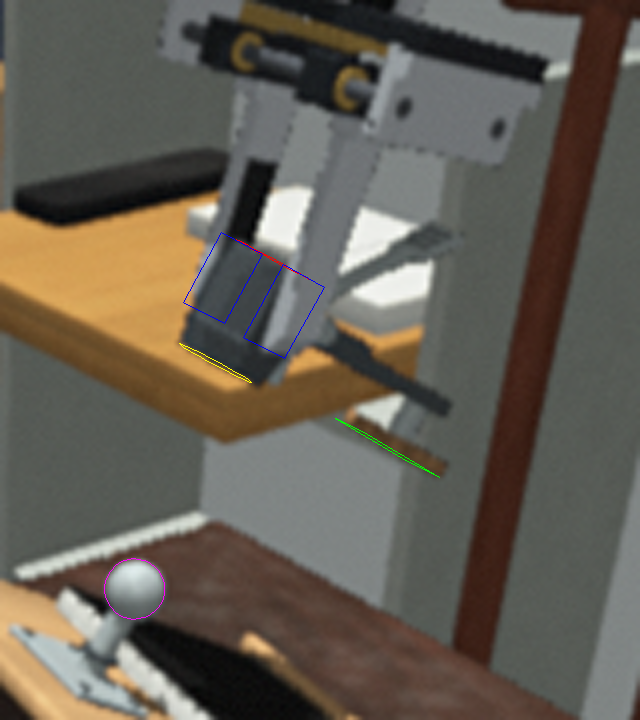

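```bash
cat >> h.py <<'E'
BALL=np.array([.568,.040,.1635])
def goal(h,L=15,yaw=-98.6,pitch=-30,d=(0,0,0)):
    RB=Rb(yaw,pitch); R=Rt(RB,L); return rel(BALL+RB@(np.array([0,0,.008+h])+d),R)
E
python3 -c "
from h import *
goal(.10);goal(.055)"
```

```text
turn [-0.01 -0.11  0.18] shift [0.0125 0.0005 0.0408] | 0.2 0.043
turn [-0.01 -0.11  0.18] shift [0.0008 0.0005 0.0842] | 0.2 0.084
```

Call:
send_rows(series=[[0,0,0.2,0.006,0,0.018,-1],[0,0,0.2,0.012,0,0.036,-1],[0,0,0.2,0.009,0,0.052,-1],[0,0,0.2,0.005,0,0.066,-1],[0,0,0.2,0.002,0,0.078,-1],[0,0,0.2,0.001,0.0005,0.084,-1],[0,0,0.2,0.001,0.0005,0.084,-1],[0,0,0.2,0.001,0.0005,0.084,-1]])

```text
time_s: 7.95
ee_pos: [0.5731, 0.0722, 0.2185]
eef_rot: [3.141, 0.26, 1.421]
force: [0.2, 0.6, -2.9]
grip_width: 0.0479
```

```bash
python3 - <<'E'
from h import *
b=BALL
overlay('top','t6.png',(170,310,180,310),4,ball=b)
RB,p=overlay('side','s6.png',(120,270,310,460),4,ball=b)
print(RB.T@(p-b),ctrl.get_obs()['force'],ctrl.get_obs()['moment'])
goal(.055);goal(.044)
E
```

```text
[-0.00087636  0.00031464  0.05608298] [ 0.62637176  0.52798361 -3.52331891] [ 0.11956435  0.03756998 -0.05772693]
turn [ 0.05 -0.12  0.03] shift [-0.0011 -0.0002  0.0008] | 0.1 0.001
turn [ 0.05 -0.12  0.03] shift [-0.0039 -0.0002  0.0115] | 0.1 0.012
```

View pics/o_t6.png

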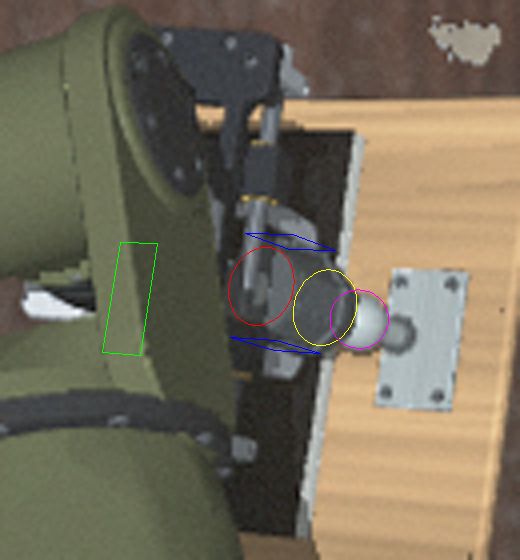

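View pics/o_s6.png

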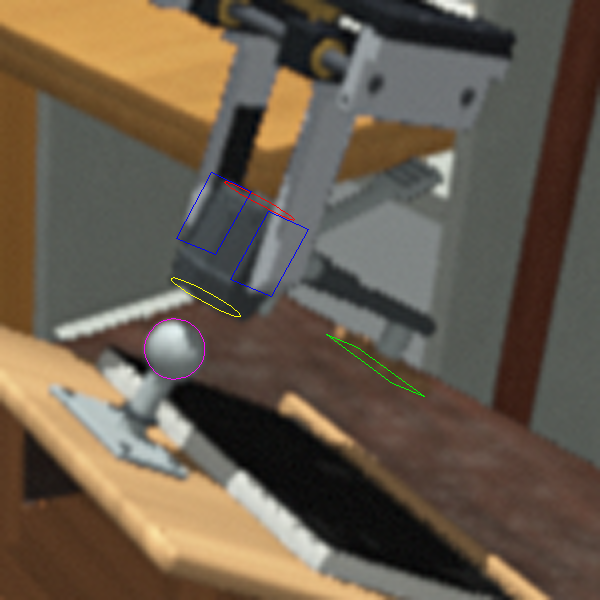

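```bash
python3 - <<'E'
from h import *
from scipy.optimize import least_squares
o=ctrl.get_obs();R0=Ro.from_euler('xyz',o['eef_rot']).as_matrix()
RB=R0@D@Ro.from_euler('y',-15,degrees=True).as_matrix(); p=o['ee_pos']+RB@[0,0,-.008]
Wt={}
for n in('s6.png','t6.png'):
    W=cloud(load(n)).reshape(-1,3);W=W[~np.isnan(W[:,0])]; Q=(W-p)@RB
    for z0,z1 in((-.027,-.015),):
        m=(Q[:,2]>z0)&(Q[:,2]<z1)&(np.hypot(Q[:,0],Q[:,1])<.026)
        H=Q[m]; print(n,len(H),np.percentile(H,[1,99],axis=0).round(4).tolist())
        if len(H)>20:
            for r in (None,.0205):
              f=(lambda x:np.hypot(H[:,0]-x[0],H[:,1]-x[1])-x[2]) if r is None else (lambda x:np.hypot(H[:,0]-x[0],H[:,1]-x[1])-r)
              s=least_squares(f,[0,0,.02] if r is None else [0,0],loss='soft_l1',f_scale=.001);print(s.x.round(4))
    m=(abs(Q[:,1])<.035)&(Q[:,0]>-.135)&(Q[:,0]<-.100)&(Q[:,2]>-.03)&(Q[:,2]<-.01)
    if m.sum(): print('pad',m.sum(),np.percentile(Q[m],[2,98],axis=0).round(4).tolist())
    B=W[(abs(np.linalg.norm(W-BALL,axis=1)-.014)<.004)]
    if len(B): print('ball',sphere(B).x.round(4),len(B))
    m=(abs(Q[:,1])<.014)&(Q[:,0]<-.045)&(Q[:,0]>-.105)&(Q[:,2]>.01)&(Q[:,2]<.07)
    if m.sum()>5: print('lever',m.sum(),Q[m].mean(0).round(4),np.percentile(Q[m],[2,98],axis=0).round(4).tolist())
E
```

```text
s6.png 149 [[-0.0114, -0.0073, -0.0269], [0.0225, 0.0238, -0.0152]]
[-0.0009  0.0011  0.0216]
[0.     0.0021]
pad 172 [[-0.1276, -0.0243, -0.0274], [-0.1055, 0.0303, -0.0113]]
ball [0.5686 0.0391 0.1631] 187
lever 181 [-0.0631  0.0037  0.0526] [[-0.0774, -0.0094, 0.0107], [-0.0459, 0.0134, 0.0692]]
t6.png 49 [[0.0079, -0.0209, -0.0256], [0.0208, 0.0155, -0.0151]]
[-0.0021 -0.0009  0.0221]
[-0.0003 -0.0013]
ball [0.5678 0.0408 0.1644] 113
```

```bash
python3 -c "
from h import *
goal(.044,d=(.001,0,0));goal(.03,d=(.001,0,0));goal(.01,d=(.001,0,0))"
```

```text
turn [ 0.05 -0.12  0.03] shift [-0.0049 -0.0002  0.0112] | 0.1 0.012
turn [ 0.05 -0.12  0.03] shift [-0.0085 -0.0002  0.0247] | 0.1 0.026
turn [ 0.05 -0.12  0.03] shift [-0.0138 -0.0003  0.044 ] | 0.1 0.046
```

Call:
send_rows(series=[[0,0,0,-0.003,0,0.006,-1],[0,0,0,-0.0049,0,0.0112,-1],[0,0,0,-0.006,0,0.015,-1],[0,0,0,-0.0068,0,0.018,-1],[0,0,0,-0.0076,0,0.021,-1],[0,0,0,-0.0085,0,0.0247,-1],[0,0,0,-0.0085,0,0.0247,-1]])

```text
time_s: 8.75
ee_pos: [0.5705, 0.0575, 0.1957]
eef_rot: [-3.141, 0.26, 1.421]
force: [-0.1, -0.0, -4.0]
grip_width: 0.0479
```

```bash
python3 - <<'E'
from h import *
RB,p=overlay('side','s7.png',(120,270,310,460),4,ball=BALL)
o=ctrl.get_obs();print(RB.T@(p-BALL),o['force'],RB.T@o['force'],o['moment'])
goal(.01,d=(.001,0,0))
E
```

```text
[ 0.0007753  -0.0001673   0.02875072] [-0.32156022  0.25159268 -3.18729227] [-1.76375404 -0.35216308 -2.66283397] [ 0.10864018  0.03447236 -0.01894073]
turn [-0.03 -0.09  0.03] shift [-0.0051  0.0001  0.0184] | 0.1 0.019
```

View pics/o_s7.png

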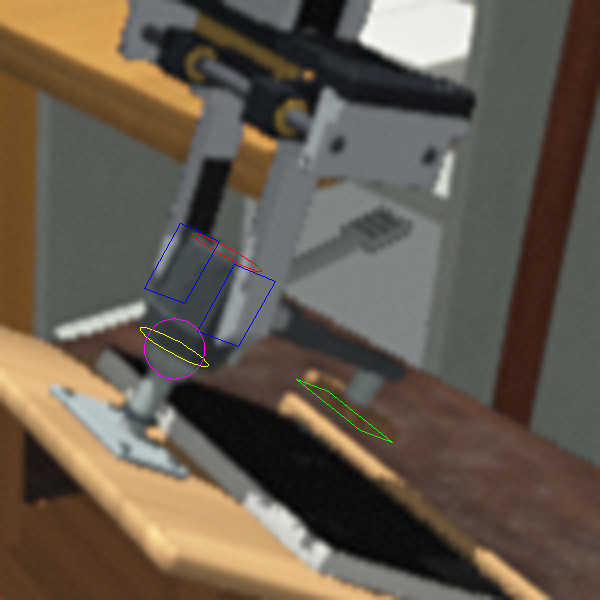

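Call:
send_rows(series=[[0,0,0,-0.001,0,0.003,-1],[0,0,0,-0.0018,0,0.006,-1],[0,0,0,-0.0026,0,0.009,-1],[0,0,0,-0.0034,0,0.012,-1],[0,0,0,-0.0034,0,0.012,-1]])

```text
time_s: 9.3
ee_pos: [0.5695, 0.0512, 0.1851]
eef_rot: [-3.141, 0.26, 1.421]
force: [-0.3, 0.1, -2.8]
grip_width: 0.0477
```

```bash
cat >> h.py <<'E'
def st(L=15):
    o=ctrl.get_obs();R0=Ro.from_euler('xyz',o['eef_rot']).as_matrix();RB=R0@D@Ro.from_euler('y',-L,degrees=True).as_matrix()
    p=o['ee_pos']+RB@[0,0,-.008]
    print(o['time_s'],'off',(RB.T@(p-BALL)).round(4),'Fbar',(RB.T@o['force']).round(2),'Mbar',(RB.T@o['moment']).round(3),'g',o['grip_width'])
E
python3 -c "
from h import *
st();goal(.005,d=(.001,0,0))"
```

```text
9.3 off [ 0.001  -0.0002  0.0163] Fbar [-1.49 -0.28 -2.43] Mbar [-0.024  0.118  0.037] g 0.047741899177073326
turn [-0.05 -0.09  0.03] shift [-0.0029  0.0002  0.0109] | 0.1 0.011
```

Call:
send_rows(series=[[0,0,0,-0.0005,0,0.002,-1],[0,0,0,-0.001,0,0.004,-1],[0,0,0,-0.0016,0,0.006,-1],[0,0,0,-0.002,0,0.0075,-1],[0,0,0,-0.002,0,0.0075,-1]])

```text
time_s: 9.8
ee_pos: [0.5691, 0.0475, 0.1786]
eef_rot: [-3.141, 0.26, 1.421]
force: [0.3, -0.4, -2.5]
grip_width: 0.0474
```

```bash
python3 -c "
from h import *
st();goal(.0,d=(.001,0,0))"
```

```text
9.8 off [ 0.001  -0.0001  0.0088] Fbar [-0.92  0.35 -2.32] Mbar [-0.082  0.178 -0.006] g 0.04739387211442219
turn [-0.03 -0.09  0.03] shift [-0.0023  0.0001  0.0085] | 0.1 0.009
```

Call:
send_rows(series=[[0,0,0,-0.0005,0,0.0015,-1],[0,0,0,-0.0008,0,0.003,-1],[0,0,0,-0.0012,0,0.0045,-1],[0,0,0,-0.0015,0,0.0055,-1],[0,0,0,-0.0015,0,0.0055,-1]])

```text
time_s: 10.3
ee_pos: [0.5687, 0.0447, 0.1737]
eef_rot: [-3.141, 0.26, 1.421]
force: [0.8, 0.8, -1.8]
grip_width: 0.0479
```

```bash
python3 -c "
from h import *
st()"
```

```text
10.3 off [ 0.001  -0.0001  0.0032] Fbar [-1.73  0.65 -1.14] Mbar [-0.062  0.117 -0.009] g 0.04790155362859277
```

Call:
send_rows(series=[[0,0,0,-0.0003,0,0.001,-1],[0,0,0,-0.0003,0,0.001,-1]])

```text
time_s: 10.5
ee_pos: [0.5686, 0.0442, 0.1729]
eef_rot: [-3.141, 0.26, 1.421]
force: [-0.5, -0.3, -3.7]
grip_width: 0.0478
```

```bash
python3 -c "
from h import *
st()"
```

```text
10.5 off [ 0.001  -0.      0.0022] Fbar [-1.52 -0.5  -3.37] Mbar [-0.078  0.135  0.043] g 0.04784478976064681
```

Call:
send_rows(series=[[0,0,0,-0.0003,0,0.001,-1],[0,0,0,-0.0003,0,0.001,-1]])

```text
time_s: 10.7
ee_pos: [0.5685, 0.0436, 0.172]
eef_rot: [-3.141, 0.26, 1.421]
force: [0.5, -0.3, -3.5]
grip_width: 0.0475
```

```bash
python3 -c "
from h import *
st()"
```

```text
10.7 off [ 0.0011 -0.0001  0.0011] Fbar [-1.57  0.59 -3.18] Mbar [-0.067  0.109  0.029] g 0.04747563862595107
```

Call:
send_rows(series=[[0,0,0,-0.0003,0,0.001,-1],[0,0,0,-0.0003,0,0.001,-1]])

```text
time_s: 10.9
ee_pos: [0.5684, 0.0431, 0.1711]
eef_rot: [-3.141, 0.26, 1.421]
force: [0.1, 0.4, -3.1]
grip_width: 0.0478
```

```bash
python3 -c "
from h import *
st()"
```

```text
10.9 off [ 0.0011 -0.      0.0001] Fbar [-1.89  0.01 -2.43] Mbar [-0.033  0.222  0.037] g 0.04777012416781972
```

Call:
send_rows(series=[[0,0,0,-0.0003,0,0.001,-1],[0,0,0,-0.0003,0,0.001,-1]])

```text
time_s: 11.1
ee_pos: [0.5684, 0.0425, 0.1703]
eef_rot: [-3.141, 0.26, 1.421]
force: [0.2, 0.6, -3.1]
grip_width: 0.0477
```

```bash
python3 -c "
from h import *
st()"
```

```text
11.1 off [ 0.0011  0.     -0.0009] Fbar [-2.04  0.16 -2.37] Mbar [-0.036  0.124  0.051] g 0.04770566952334057
```

Call:
send_rows(series=[[0,0,0,-0.0003,0,0.001,-1],[0,0,0,-0.0003,0,0.001,-1]])

```text
time_s: 11.3
ee_pos: [0.5685, 0.0424, 0.17]
eef_rot: [3.141, 0.259, 1.421]
force: [-1.1, 3.5, 3.0]
grip_width: 0.0479
```

```bash
python3 -c "
from h import *
st()
overlay('side','s8.png',(120,270,310,460),4,ball=BALL)"
```

```text
11.3 off [ 0.0011  0.0001 -0.0011] Fbar [-1.4  -1.63  4.28] Mbar [-0.417  0.489  0.152] g 0.047948239543970594
```

View pics/o_s8.png

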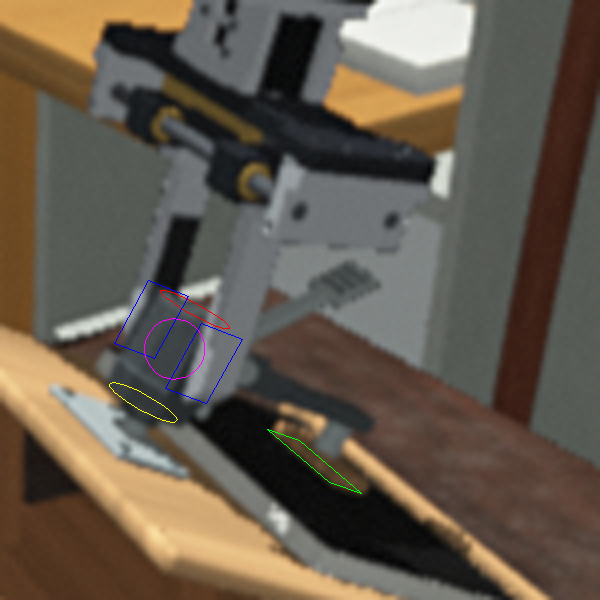

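```bash
python3 - <<'E'
from h import *
o=ctrl.get_obs();R0=Ro.from_euler('xyz',o['eef_rot']).as_matrix()
RB=R0@D@Ro.from_euler('y',-15,degrees=True).as_matrix(); p=o['ee_pos']+RB@[0,0,-.008]
c=load('s8.png');W=cloud(c).reshape(-1,3);C=c['pixels'].reshape(-1,3).astype(int);k=~np.isnan(W[:,0]);W=W[k];C=C[k];Q=(W-p)@RB
s=load('side0.png');Ws=cloud(s).reshape(-1,3);Cs=s['pixels'].reshape(-1,3);Qs=(Ws-p)@RB
m=(Cs.max(1)<60)&(abs(Qs[:,1])<.08)&(Qs[:,0]<-.03)&(Qs[:,0]>-.14)&(abs(Qs[:,2]+.032)<.02)
print('book z in bar frame',m.sum(),[ (x,np.median(Qs[m&(abs(Qs[:,0]-x)<.01),2]).round(4)) for x in(-.05,-.08,-.1,-.118,-.13)])
m=(abs(Q[:,1])<.04)&(Q[:,0]>-.14)&(Q[:,0]<-.095)&(Q[:,2]>-.045)&(Q[:,2]<.0)
pk=m&(C[:,0]-C[:,2]>25)
print('pad cork',pk.sum(),np.percentile(Q[pk],[2,25,50,75,98],axis=0).round(4).tolist())
m2=(abs(Q[:,1])<.012)&(Q[:,0]<-.05)&(Q[:,0]>-.13)&(Q[:,2]>-.02)&(Q[:,2]<.012)
print('bar top',[(x,np.percentile(Q[m2&(abs(Q[:,0]-x)<.008),2],[10,50,90]).round(4).tolist() if (m2&(abs(Q[:,0]-x)<.008)).sum()>3 else 0) for x in(-.06,-.08,-.1,-.115)])
c=load('s6.png');
E
```

```text
book z in bar frame 697 [(-0.05, np.float64(-0.0343)), (-0.08, np.float64(-0.0343)), (-0.1, np.float64(-0.0345)), (-0.118, np.float64(-0.0344)), (-0.13, np.float64(-0.0345))]
pad cork 142 [[-0.1317, -0.0243, -0.0342], [-0.1185, -0.0091, -0.0251], [-0.109, 0.0099, -0.0225], [-0.1074, 0.0257, -0.0205], [-0.1052, 0.0298, -0.0107]]
bar top [(-0.06, [-0.0001, 0.0083, 0.0107]), (-0.08, [-0.0009, 0.004, 0.006]), (-0.1, [-0.0015, 0.0034, 0.0062]), (-0.115, [-0.0176, -0.0076, 0.0059])]
```

Call:
send_rows(series=[[0,0,0,-0.0003,0,0.001,-1],[0,0,0,-0.0003,0,0.001,-1]])

```text
time_s: 11.55
ee_pos: [0.5686, 0.0423, 0.1698]
eef_rot: [3.14, 0.259, 1.421]
force: [-4.2, 8.8, 11.2]
grip_width: 0.0478
```

```bash
python3 -c "
from h import *
st()"
```

```text
11.55 off [ 0.0011  0.0002 -0.0013] Fbar [-1.46 -5.45 13.74] Mbar [-1.002  0.826  0.27 ] g 0.04782679731182227
```

```bash
python3 - <<'E'
from h import *
st()
for pt in(-30,-31.5,-32,-33): print(pt); goal(-.0008,pitch=pt,d=(.001,-.0003,0))
E
```

```text
11.55 off [ 0.0011  0.0002 -0.0013] Fbar [-1.46 -5.45 13.74] Mbar [-1.002  0.826  0.27 ] g 0.04782679731182227
-30
turn [ 0.09 -0.18  0.03] shift [ 0.0003 -0.0005 -0.0005] | 0.2 0.001
-31.5
turn [ 0.09 -1.68  0.03] shift [ 0.0005 -0.0005 -0.0005] | 1.7 0.001
-32
turn [ 0.09 -2.18  0.03] shift [ 0.0005 -0.0005 -0.0004] | 2.2 0.001
-33
turn [ 0.09 -3.18  0.02] shift [ 0.0007 -0.0005 -0.0004] | 3.2 0.001
```

Call:
send_rows(series=[[0,0,0,0.0004,-0.0003,-0.0019,-1],[0,-0.8,0,0.0005,-0.0003,-0.0019,-1],[0,-1.6,0,0.0006,-0.0003,-0.0019,-1],[0,-1.6,0,0.0006,-0.0003,-0.0019,-1]])

```text
time_s: 11.95
ee_pos: [0.5682, 0.0427, 0.17]
eef_rot: [-3.141, 0.289, 1.422]
force: [0.8, -0.6, -0.4]
grip_width: 0.0477
```

```bash
python3 -c "
from h import *
st()"
```

```text
11.95 off [ 0.0011 -0.0002 -0.001 ] Fbar [ 0.24  0.87 -0.59] Mbar [ 0.008  0.053 -0.043] g 0.04766674942442011
```

Call:
send_rows(series=[[0,-0.5,0,0,0,0,-1],[0,-0.5,0,0,0,0,-1]])

```text
time_s: 12.15
ee_pos: [0.5682, 0.0429, 0.1703]
eef_rot: [3.142, 0.296, 1.421]
force: [0.1, 2.0, 0.5]
grip_width: 0.0477
```

```bash
python3 -c "
from h import *
st()"
```

```text
12.15 off [ 0.0011 -0.0002 -0.0007] Fbar [-1.45 -0.18  1.51] Mbar [-0.022  0.847  0.083] g 0.04769858184729242
```

Pad contact felt at about 2° extra tilt (pad gap 4 mm, ball ~43.4 mm above foot, in range). Releasing.

Call:
send_rows(series=[[0,0.2,0,0,0,0,-1],[0,0.2,0,0,0,0,0.05],[0,0.2,0,0,0,0,0.1],[0,0.2,0,0,0,0,0.3],[0,0.2,0,0,0,0,0.6],[0,0.2,0,0,0,0,0.6],[0,0.2,0,0,0,0,0.6]])

```text
time_s: 12.85
ee_pos: [0.5681, 0.0426, 0.1702]
eef_rot: [-3.141, 0.293, 1.421]
force: [0.6, -0.1, -0.3]
grip_width: 0.0751
```

```bash
python3 -c "
from h import *
st();o=ctrl.get_obs();print(o['force'])
overlay('side','s9.png',(120,270,310,460),4,ball=BALL)"
```

```text
12.85 off [ 0.0014 -0.0003 -0.001 ] Fbar [-0.12  0.59 -0.26] Mbar [-0.033  0.059  0.013] g 0.07506609096424616
[ 0.57782452 -0.12425671 -0.28207505]
```

View pics/o_s9.png

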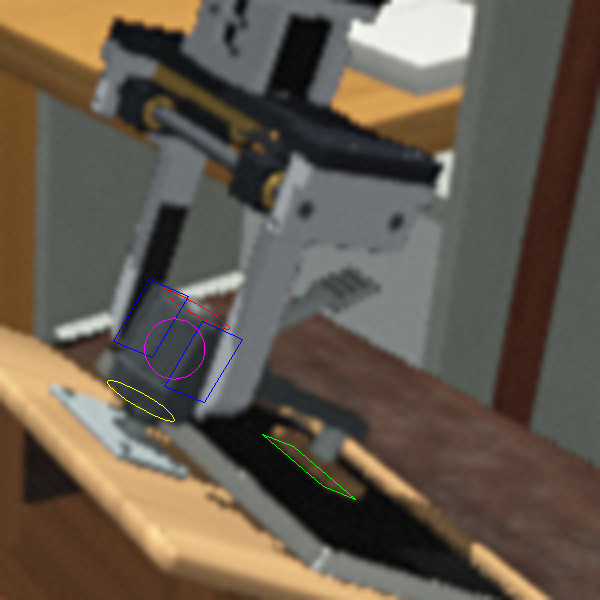

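Call:
send_rows(series=[[0,0,0,0,0,-0.005,0.6],[0,0,0,0,0,-0.015,0.6],[0,0,0,0,0,-0.03,0.6],[0,0,0,0,0,-0.05,0.6],[0,0,0,0,0,-0.075,0.6],[0,0,0,0,0,-0.1,0.6],[0,0,0,0,0,-0.13,0.6],[0,0,0,0,0,-0.16,0.6]])

```text
time_s: 13.7
ee_pos: [0.5748, 0.0889, 0.3255]
eef_rot: [3.141, 0.293, 1.421]
force: [-0.7, -0.5, 1.1]
grip_width: 0.0753
```

```bash
python3 -c "
from h import *
st();o=ctrl.get_obs();print(o['ee_pos'],o['qpos'])
c=cam('top','t10.png');c=cam('side','s10.png')
a=cv2.imread('pics/t10.png');b=cv2.imread('pics/s10.png')
cv2.imwrite('pics/z10.png',np.hstack([cv2.resize(a[170:320,180:310],(390,450)),cv2.resize(b[140:290,300:430],(390,450))]))
"
```

```text
13.7 off [ 0.0433 -0.0005  0.1557] Fbar [ 1.1  -0.66  0.58] Mbar [-0.062  0.044 -0.036] g 0.07526341245351276
[0.57484331 0.0888806  0.32547875] [ 0.20754171  0.38507244  1.20145188 -0.27498296  1.65645405  0.34742545]
```

View pics/z10.png

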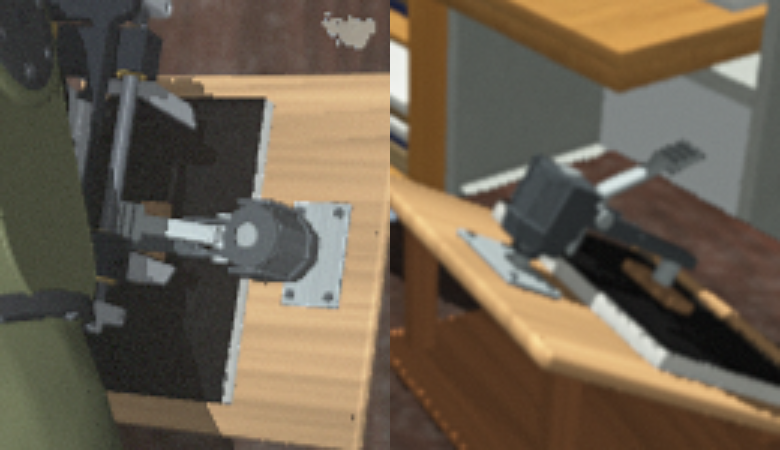

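```bash
cat >> h.py <<'E'
SB=Rb(-98.6,-31.9); SP=BALL-.001*SB[:,2]
def padpt(phi):
    f=np.radians(phi); return np.array([-.032-.0658*np.cos(f)+.013*np.sin(f),0,.006+.0658*np.sin(f)+.013*np.cos(f)]), np.array([np.sin(f),0,np.cos(f)])
def tcp_for_tip(T,L,y=0):  # T bar frame tip centre
    d=np.array([-np.sin(np.radians(L)),0,-np.cos(np.radians(L))])
    return SP+SB@(np.array(T)-.019*d+[0,y,0])
def press(phi,gap,L=15,y=0,o=None):
    P,n=padpt(phi); T=P+n*(.008*abs(np.sin(np.radians(phi-L)))+gap)
    return rel(tcp_for_tip(T,L,y),Rt(SB,L),o)
E
python3 - <<'E'
from h import *
for n in('s10.png','t10.png'):
    c=load(n);W=cloud(c).reshape(-1,3);Q=(W-SP)@SB
    m=(abs(Q[:,1])<.02)&(Q[:,0]<-.04)&(Q[:,0]>-.1)&(Q[:,2]>.02)&(Q[:,2]<.08)
    print(n,m.sum())
    for x in(-.045,-.055,-.065,-.075,-.085):
        k=m&(abs(Q[:,0]-x)<.005)
        if k.sum()>3: print(x,np.median(Q[k],0).round(4),np.percentile(Q[k,1],[5,95]).round(4),np.percentile(Q[k,2],[10,90]).round(4))
    m=(np.hypot(Q[:,0],Q[:,1])<.018)&(abs(Q[:,2]-.022)<.006)
    print('headtop',m.sum(),Q[m].mean(0).round(4))
    m=(abs(Q[:,1])<.035)&(Q[:,0]<-.1)&(Q[:,0]>-.14)&(abs(Q[:,2]+.022)<.004)
    C=c['pixels'].reshape(-1,3).astype(int); m&=(C[:,0]-C[:,2]>25)
    if m.sum(): print('pad',m.sum(),np.percentile(Q[m],[2,50,98],axis=0).round(4).tolist())
im=cv2.imread('pics/s10.png');c=load('s10.png')
P,_=padpt(46)
for X,col in((SP+SB@P,(0,0,255)),(SP+SB@[0,0,.022],(0,255,0)),(SP+SB@[-.118,0,-.02],(255,0,0)),(SP+SB@[-.105,.028,-.028],(255,0,255)),(SP+SB@[-.131,.028,-.028],(255,0,255))):
    u=proj(c,X);cv2.circle(im,(int(u[0]*1),int(u[1])),1,col,-1)
cv2.imwrite('pics/z11.png',cv2.resize(im[140:290,300:430],None,fx=4,fy=4,interpolation=cv2.INTER_NEAREST))
press(46,.04);press(46,.012)
E
```

```text
s10.png 192
-0.045 [-0.045  0.005  0.037] [-0.0024  0.0073] [0.0318 0.0415]
-0.055 [-0.0544  0.0036  0.0472] [-0.0033  0.0081] [0.0433 0.052 ]
-0.065 [-0.0644  0.0043  0.0579] [-0.0088  0.0132] [0.0525 0.0626]
-0.075 [-0.0738  0.0047  0.0674] [-0.0084  0.0135] [0.0644 0.0705]
headtop 47 [0.0036 0.003  0.0231]
pad 108 [[-0.1271, -0.0225, -0.0257], [-0.1079, 0.0128, -0.0216], [-0.1044, 0.0294, -0.0191]]
t10.png 202
-0.045 [-0.045  -0.0014  0.0378] [-0.0068  0.0035] [0.0326 0.0437]
-0.055 [-0.056  -0.0018  0.0486] [-0.0071  0.0038] [0.0429 0.0545]
-0.065 [-0.0654 -0.001   0.0596] [-0.0106  0.0094] [0.0547 0.0642]
-0.075 [-0.0708  0.0018  0.064 ] [-0.0087  0.0084] [0.0625 0.0654]
headtop 223 [ 0.0008 -0.0002  0.0237]
pad 29 [[-0.1244, -0.0103, -0.0239], [-0.1104, 0.0198, -0.0204], [-0.1054, 0.0257, -0.0182]]
turn [ 0.36 -0.24 -0.02] shift [ 0.0588 -0.0007  0.074 ] | 0.4 0.095
turn [ 0.36 -0.24 -0.02] shift [ 0.0732 -0.0009  0.0981] | 0.4 0.122
```

View pics/z11.png

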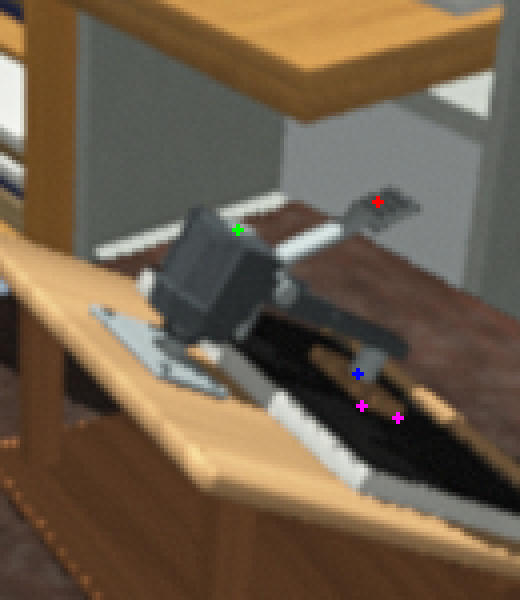

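Overlay matches: red dot on thumb plate, pad on the book, lever at 46°. Shutting the fingers and moving to hover in front of the thumb plate.

Call:
send_rows(series=[[0,0,0,0,0,0,-1],[0,0,0,0.01,0,0,-1],[0,0,0,0.03,0,0,-1],[0,0,0,0.05,0,0.01,-1],[0,0,0,0.0588,0,0.03,-1],[0,0,0,0.0588,0,0.05,-1],[0,0,0,0.0588,0,0.065,-1],[0,0,0,0.0588,0,0.074,-1]], force=20)

```text
time_s: 14.6
ee_pos: [0.5796, 0.1237, 0.2326]
eef_rot: [-3.138, 0.294, 1.423]
force: [0.9, -0.2, 0.4]
grip_width: 0.0144
```

```bash
python3 -c "
from h import *
st();press(46,.012,y=.001);press(46,.004,y=.001)
c=cam('top','t12.png');c=cam('side','s12.png')
a=cv2.imread('pics/t12.png');b=cv2.imread('pics/s12.png')
cv2.imwrite('pics/z12.png',np.hstack([cv2.resize(a[170:320,180:310],(390,450)),cv2.resize(b[140:290,300:430],(390,450))]))
"
```

```text
14.6 off [-0.0353 -0.0012  0.0953] Fbar [0.3  0.92 0.28] Mbar [-0.085  0.057  0.05 ] g 0.014440709752092551
turn [-0.18 -0.03  0.12] shift [0.0128 0.0021 0.0163] | 0.2 0.021
turn [-0.18 -0.03  0.12] shift [0.0169 0.0022 0.0231] | 0.2 0.029
```

View pics/z12.png

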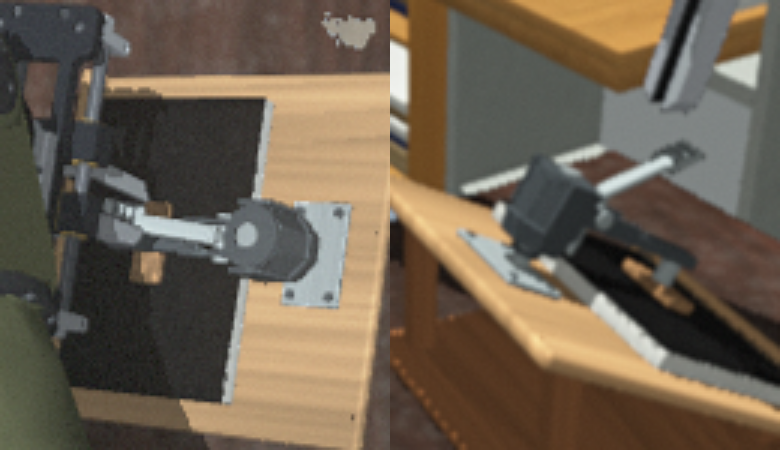

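Call:
send_rows(series=[[0,0,0,0,0.002,0,-1],[0,0,0,0,0.002,0,-1],[0,0,0,0.006,0.002,0.008,-1],[0,0,0,0.0128,0.002,0.0163,-1],[0,0,0,0.0128,0.002,0.0163,-1],[0,0,0,0.0128,0.002,0.0163,-1]])

```text
time_s: 15.3
ee_pos: [0.5832, 0.1302, 0.2159]
eef_rot: [-3.141, 0.294, 1.422]
force: [0.5, -0.7, 0.1]
grip_width: 0.0004
```

```bash
python3 -c "
from h import *
st()
o=ctrl.get_obs()
for phi,g in((46,.002),(46,-.002),(40,0),(34,0),(28,0),(22,0),(16,0),(10,0),(5,0),(1,0),(0,-.002)): print(phi,end=' ');press(phi,g,y=.001,o=o)
c=cam('side','s13.png')
b=cv2.imread('pics/s13.png');cv2.imwrite('pics/z13.png',cv2.resize(b[140:290,300:430],(520,600)))
"
```

```text
15.3 off [-0.0501  0.0016  0.0847] Fbar [ 0.55  0.55 -0.26] Mbar [-0.087  0.065  0.032] g 0.000366311975832374
46 turn [-0.04 -0.08  0.06] shift [ 0.0065 -0.0005  0.0109] | 0.1 0.013
46 turn [-0.04 -0.08  0.06] shift [ 0.0085 -0.0005  0.0143] | 0.1 0.017
40 turn [-0.04 -0.08  0.06] shift [ 0.0126 -0.0005  0.0185] | 0.1 0.022
34 turn [-0.04 -0.08  0.06] shift [ 0.017  -0.0005  0.025 ] | 0.1 0.03
28 turn [-0.04 -0.08  0.06] shift [ 0.0207 -0.0005  0.0319] | 0.1 0.038
22 turn [-0.04 -0.08  0.06] shift [ 0.0235 -0.0005  0.0393] | 0.1 0.046
16 turn [-0.04 -0.08  0.06] shift [ 0.0254 -0.0005  0.0469] | 0.1 0.053
10 turn [-0.04 -0.08  0.06] shift [ 0.0266 -0.0005  0.0533] | 0.1 0.06
5 turn [-0.04 -0.08  0.06] shift [ 0.0272 -0.0005  0.0584] | 0.1 0.064
1 turn [-0.04 -0.08  0.06] shift [ 0.0273 -0.0005  0.0626] | 0.1 0.068
0 turn [-0.04 -0.08  0.06] shift [ 0.0268 -0.0005  0.0656] | 0.1 0.071
```

View pics/z13.png

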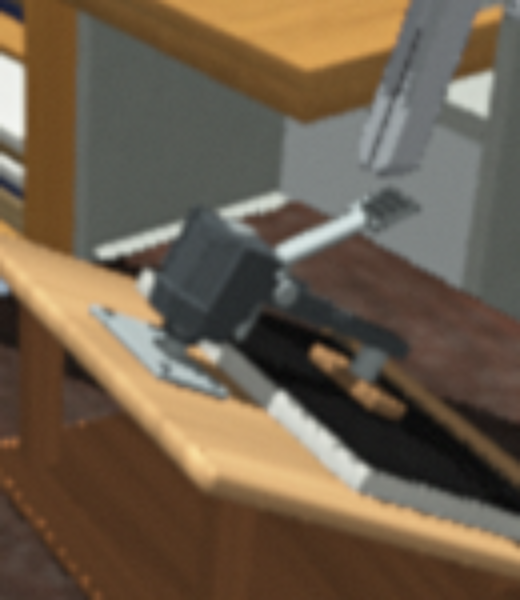

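Fingertip (~(390,165)) hovers just in front of the thumb plate (~(390,205)). Beginning the press.

Call:
send_rows(series=[[0,0,0,0.003,-0.0005,0.005,-1],[0,0,0,0.0065,-0.0005,0.011,-1],[0,0,0,0.0085,-0.0005,0.0143,-1],[0,0,0,0.0105,-0.0005,0.0165,-1],[0,0,0,0.0126,-0.0005,0.0185,-1],[0,0,0,0.015,-0.0005,0.022,-1],[0,0,0,0.017,-0.0005,0.025,-1],[0,0,0,0.017,-0.0005,0.025,-1]])

```text
time_s: 16.15
ee_pos: [0.584, 0.1391, 0.1868]
eef_rot: [-3.14, 0.293, 1.422]
force: [0.1, 0.2, -0.3]
grip_width: 0.0006
```

```bash
python3 -c "
from h import *
st()
o=ctrl.get_obs()
for phi,g in((34,0),(28,0),(22,0),(16,0),(10,0),(5,0),(1,0),(0,-.002)): print(phi,end=' ');press(phi,g,y=.001,o=o)
c=cam('side','s14.png')
b=cv2.imread('pics/s14.png');cv2.imwrite('pics/z14.png',cv2.resize(b[140:290,300:430],(520,600)))
"
```

```text
16.15 off [-0.0731  0.001   0.0647] Fbar [-0.3   0.03 -0.11] Mbar [-0.05   0.031  0.009] g 0.0006272115171328885
34 turn [-0.05 -0.09  0.05] shift [ 0.     -0.     -0.0003] | 0.1 0.0
28 turn [-0.05 -0.09  0.05] shift [ 0.0037 -0.      0.0067] | 0.1 0.008
22 turn [-0.05 -0.09  0.05] shift [0.0065 0.     0.014 ] | 0.1 0.015
16 turn [-0.05 -0.09  0.05] shift [0.0084 0.     0.0216] | 0.1 0.023
10 turn [-0.05 -0.09  0.05] shift [0.0096 0.     0.028 ] | 0.1 0.03
5 turn [-0.05 -0.09  0.05] shift [0.0101 0.     0.0332] | 0.1 0.035
1 turn [-0.05 -0.09  0.05] shift [0.0103 0.     0.0373] | 0.1 0.039
0 turn [-0.05 -0.09  0.05] shift [0.0098 0.     0.0403] | 0.1 0.041
```

View pics/z14.png

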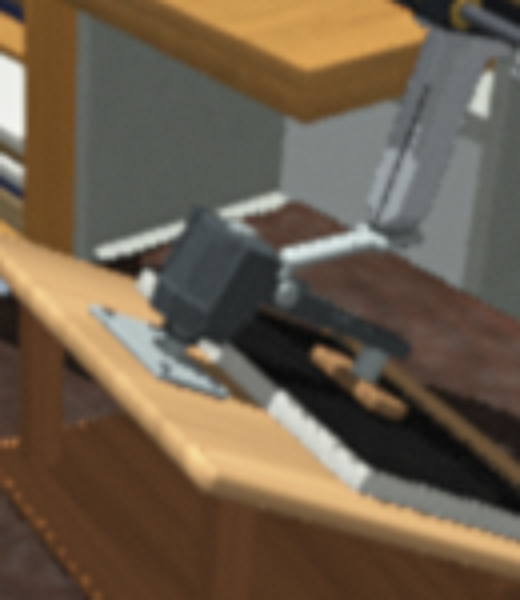

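The lever has turned down partway, with the bar undisturbed. Continuing along the arc.

Call:
send_rows(series=[[0,0,0,0.0019,0,0.0033,-1],[0,0,0,0.0037,0,0.0067,-1],[0,0,0,0.005,0,0.01,-1],[0,0,0,0.0065,0,0.014,-1],[0,0,0,0.0075,0,0.018,-1],[0,0,0,0.0084,0,0.0216,-1],[0,0,0,0.009,0,0.025,-1]])

```text
time_s: 16.9
ee_pos: [0.5844, 0.1404, 0.1605]
eef_rot: [-3.141, 0.293, 1.421]
force: [0.9, -0.4, 2.3]
grip_width: 0.0003
```

```bash
python3 -c "
from h import *
st()
o=ctrl.get_obs()
for phi,g in((10,0),(5,0),(1,0),(0,-.002)): print(phi,end=' ');press(phi,g,y=.001,o=o)
c=cam('side','s15.png')
b=cv2.imread('pics/s15.png');cv2.imwrite('pics/z15.png',cv2.resize(b[140:290,300:430],(520,600)))
"
```

```text
16.9 off [-0.0881  0.0012  0.0431] Fbar [1.43 0.99 1.84] Mbar [-0.04  -0.193  0.008] g 0.0003390921780614325
10 turn [-0.01 -0.11  0.03] shift [ 0.0007 -0.0002  0.0033] | 0.1 0.003
5 turn [-0.01 -0.11  0.03] shift [ 0.0013 -0.0002  0.0085] | 0.1 0.009
1 turn [-0.01 -0.11  0.03] shift [ 0.0014 -0.0002  0.0126] | 0.1 0.013
0 turn [-0.01 -0.11  0.03] shift [ 0.0009 -0.0002  0.0156] | 0.1 0.016
```

View pics/z15.png

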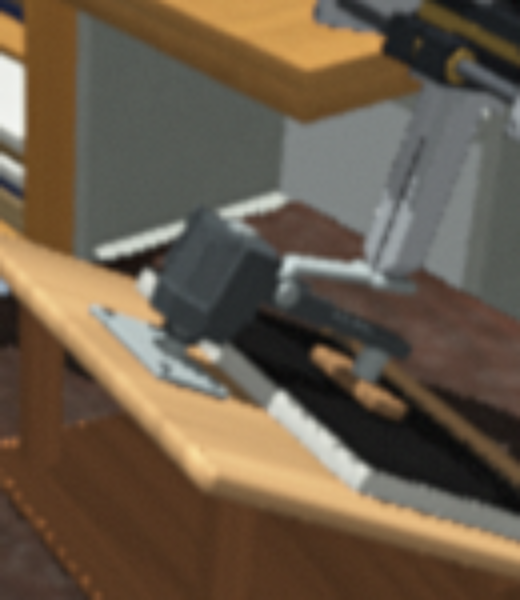

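Call:
send_rows(series=[[0,0,0,0.0003,0,0.002,-1],[0,0,0,0.0007,0,0.004,-1],[0,0,0,0.001,0,0.006,-1],[0,0,0,0.0013,0,0.008,-1],[0,0,0,0.0014,0,0.0095,-1],[0,0,0,0.0014,0,0.0095,-1]])

```text
time_s: 17.55
ee_pos: [0.5841, 0.1389, 0.1511]
eef_rot: [-3.141, 0.293, 1.421]
force: [1.0, -0.0, 1.5]
grip_width: 0.0007
```

```bash
python3 -c "
from h import *
st()
o=ctrl.get_obs()
for phi,g in((5,0),(1,0),(0,-.002)): print(phi,end=' ');press(phi,g,y=.001,o=o)
"
```

```text
17.55 off [-0.0917  0.0011  0.0343] Fbar [0.67 1.   1.32] Mbar [-0.021 -0.08  -0.014] g 0.0007133836187770378
5 turn [-0.03 -0.09  0.03] shift [ 0.     -0.0001 -0.001 ] | 0.1 0.001
1 turn [-0.03 -0.09  0.03] shift [ 0.0002 -0.0001  0.0032] | 0.1 0.003
0 turn [-0.03 -0.09  0.03] shift [-0.0004 -0.0001  0.0061] | 0.1 0.006
```

Call:
send_rows(series=[[0,0,0,0,0,0.0015,-1],[0,0,0,0,0,0.003,-1],[0,0,0,0,0,0.003,-1]])

```text
time_s: 17.85
ee_pos: [0.5839, 0.1381, 0.1483]
eef_rot: [-3.141, 0.293, 1.421]
force: [-0.3, -0.6, 1.7]
grip_width: 0.0005
```

```bash
python3 -c "
from h import *
st()
o=ctrl.get_obs()
for phi,g in((1,0),(0,-.002)): print(phi,end=' ');press(phi,g,y=.001,o=o)
c=cam('side','s16.png')
b=cv2.imread('pics/s16.png');cv2.imwrite('pics/z16.png',cv2.resize(b[140:290,300:430],(520,600)))
"
```

```text
17.85 off [-0.0925  0.0012  0.0314] Fbar [ 1.42 -0.22  1.15] Mbar [ 0.004 -0.132  0.036] g 0.0005324844929619107
1 turn [-0.02 -0.1   0.03] shift [ 0.0001 -0.0001  0.0002] | 0.1 0.0
0 turn [-0.02 -0.1   0.03] shift [-0.0004 -0.0001  0.0032] | 0.1 0.003
```

View pics/z16.png

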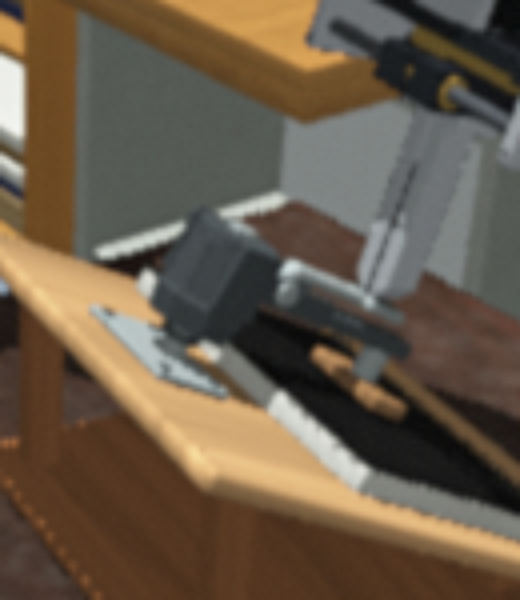

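Call:
send_rows(series=[[0,0,0,0,0,0.001,-1],[0,0,0,0,0,0.002,-1],[0,0,0,0,0,0.002,-1]])

```text
time_s: 18.2
ee_pos: [0.5841, 0.1378, 0.1474]
eef_rot: [3.141, 0.293, 1.421]
force: [-1.4, 0.7, 8.1]
grip_width: 0.0004
```

Call:
send_rows(series=[[0,0,0,0,0,0.001,-1],[0,0,0,0,0,0.001,-1]])

```text
time_s: 18.4
ee_pos: [0.5842, 0.1377, 0.1471]
eef_rot: [3.14, 0.292, 1.421]
force: [-3.2, 2.4, 14.6]
grip_width: 0.0004
```

```bash
python3 -c "
from h import *
st()
press(0,0,y=.001)
"
```

```text
18.4 off [-0.0928  0.0015  0.0302] Fbar [ 6.03 -3.49 13.42] Mbar [-0.667 -0.529  0.18 ] g 0.000388173809230017
turn [ 0.09 -0.14  0.01] shift [ 0.0002 -0.0004  0.0001] | 0.2 0.0
```

Hard stop exactly at the predicted home position. Retracting.

Call:
send_rows(series=[[0,0,0,0,0,-0.003,-1],[0,0,0,0,0,-0.01,-1],[0,0,0,0,0,-0.025,-1],[0,0,0,0,0,-0.045,-1],[0,0,0,0,0,-0.07,-1],[0,0,0,0,0,-0.1,-1],[0,0,0,0,0,-0.13,-1],[0,0,0,0,0,-0.13,-1]])

```text
time_s: 19.2
ee_pos: [0.5903, 0.1757, 0.2741]
eef_rot: [3.137, 0.29, 1.421]
force: [-0.0, -0.3, 0.5]
grip_width: 0.0002
```

```bash
python3 - <<'E'
from h import *
st()
c=cam('top','t17.png');c=cam('side','s17.png')
a=cv2.imread('pics/t17.png');b=cv2.imread('pics/s17.png')
cv2.imwrite('pics/z17.png',np.hstack([cv2.resize(a[170:320,180:310],(390,450)),cv2.resize(b[140:290,300:430],(390,450))]))
for n in('s17.png','t17.png'):
    c=load(n);W=cloud(c).reshape(-1,3);Q=(W-SP)@SB
    for x in(-.045,-.06,-.075,-.09,-.1,-.108):
        k=(abs(Q[:,1])<.008)&(abs(Q[:,0]-x)<.005)&(Q[:,2]>.0)&(Q[:,2]<.04)
        if k.sum()>3: print(n,x,np.percentile(Q[k,2],[50,85]).round(4))
    m=(np.hypot(Q[:,0],Q[:,1])<.018)&(abs(Q[:,2]-.022)<.006); print('headtop',Q[m].mean(0).round(4))
for k in('top','side'):
    d=cv2.absdiff(cv2.imread('pics/'+k+'0.png'),cv2.imread('pics/'+k[0]+'17.png')).max(2)
    r=(slice(165,215),slice(330,425)) if k=='top' else (slice(300,395),slice(220,350)); print(k,'bystander diff px',(d[r]>40).sum())
E
```

```text
19.2 off [-0.0591  0.0025  0.1582] Fbar [0.55 0.04 0.29] Mbar [-0.045  0.007  0.065] g 0.00017608696171226174
s17.png -0.045 [0.0175 0.0192]
s17.png -0.06 [0.0168 0.0194]
s17.png -0.075 [0.0173 0.0194]
s17.png -0.09 [0.0191 0.0197]
s17.png -0.1 [0.0068 0.0203]
s17.png -0.108 [0.0067 0.0202]
headtop [0.0024 0.003  0.023 ]
t17.png -0.045 [0.02   0.0216]
t17.png -0.06 [0.0196 0.0223]
t17.png -0.075 [0.0199 0.0214]
t17.png -0.09 [0.0204 0.0223]
t17.png -0.1 [0.0206 0.0223]
t17.png -0.108 [0.021  0.0222]
headtop [0.001  0.0001 0.0236]
top bystander diff px 0
side bystander diff px 0
```

View pics/z17.png

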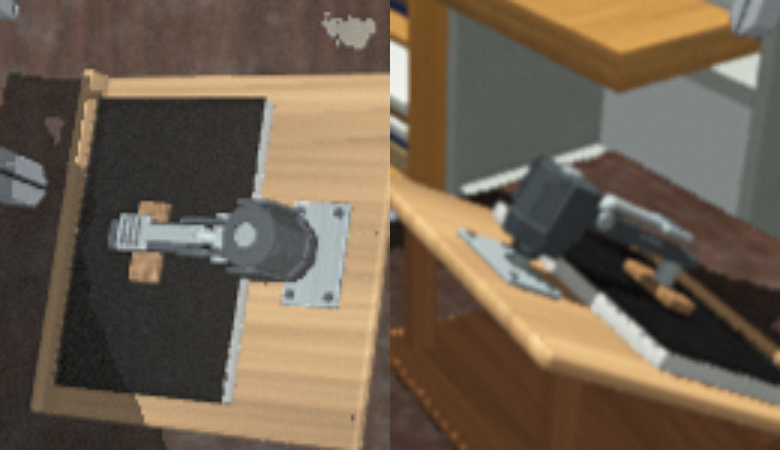

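The lever's upper face is parallel to the bar at z ≈ 19–22 mm (home is 19 mm). The pad lies on the book, the bar points down the slope, and the gripper is clear.

```bash
python3 -c "
from station import ctrl
ctrl.hand_in(); print(ctrl.get_obs()['time_s'])"
```

```text
the job is handed in; nothing more can be done
the job is handed in; nothing more can be done
```

The bar is on the ball and locked, and I handed the job in; no verdict was reported. The last clock reading before hand-in was 19.2 s.

**What I did:**
- I gripped the bar by its cheeks and tilted it to the slope. I then lowered the socket until it stopped firmly on the ball, at about 14 N.
- I tilted it about 2° more until the pad touched the book, then let go with the lever up. That puts the ball about 43.4 mm above the stud's foot, within the 36–44 mm range.
- I pressed the thumb plate round its arc to a hard stop, at about 14.6 N, exactly where home was predicted. Then I backed the gripper off.

**Last checks:**
- **Lever:** its upper face lies parallel to the bar at 19–22 mm, against 19 mm when home.
- **Bar:** it points straight down the slope, with the pad on the book.
- **Head:** it did not shift during the press, within about 1 mm.
- **Gripper:** it is clear, with no force on it beyond sensor noise.
- **Mug and loupe:** no change in the pictures from the start.

**What disagreed:**
- **Ball height:** the camera depth put the ball 1–2 mm too high, about 46 mm above the foot. I relied on the felt contact instead.
- **Sideways position:** the two cameras differ by 3–5 mm on the head and lever, though both put the head within about 3 mm of the socket position I assumed.

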